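Emergency-eject the reader's tray and take out its data cartridge

ROBOT

A 6-joint arm with a two-finger parallel gripper is mounted at the origin on the work surface. World frame = base frame: x ahead of the robot, y to its left, z up, the work surface at z = 0. Lengths are in m, angles in rad, forces in N, time in s.
With the tool pointing down it reaches from about 0.25 to 0.775 m from the base axis. Payload 8.9 kg.
Tool frame: the origin (TCP) lies on the centre line of the jaws, within the pads' length; the fingertips stand 17 mm ahead of it and the grasp point (between the pads) lies 2 mm behind it (env.tcp_to_tips is the distance from the TCP to the fingertips, in m); z points along the fingers, y is the direction in which the jaws open and shut (so a half turn about z gives the same grasp; the last joint's range is limited). The gripper opens to 85 mm and grips with 20 to 120 N. Pads are 22 mm wide; open, the fingers measure 114 mm over their backs; the gripper's body (76 mm by 85 mm) begins 54 mm behind the grasp point. The pads swing forward as they close: fully open they stand 13 mm farther back than shut.
Start: joints at [-1.286, 0.291, -0.153, 1.127, 0, 1.431], TCP at [0.216, -0.479, 0.248] pointing down, gripper open.
Joint ranges: [-2.52, 2.52], [-0.91, 1.74], [-1.3, 1.37], [-1.96, 2.02], [-1.52, 1.47], [-3.14, 3.14]. Speed limits (rad/s): [2.22, 2.22, 2.79, 3.14, 3.14, 3.14].

INTERFACE

Orientations are given as a 3x3 rotation matrix whose columns are the frame's x, y, z axes.
In Python, from plant import env, camera gives the robot as it stands.
- The arm moves only by the tool send_rows, never from a script. Its arguments are lists of equal length, an entry for each row: "rot": the turn, a rotation vector about the tool's x, y, z in degrees, a list of three; "xyz": the shift along the tool's x, y, z in mm, a list of three; "grip": the closure, from -1 (fully open) to 1 (shut). In form: {"rot": [[ax, ay, az], ...], "xyz": [[x, y, z], ...], "grip": [grip, ...]}. A call has 1 to 20 rows; each row shifts and turns the pose as measured when the row begins, along the tool's axes as they then stand; what a row does not reach is not made up. A row lasts 1/10 s, in which the tool goes at most 50 mm and 8.59 degrees, less where a joint would pass 70% of its speed; a pose out of reach is approached as far as the arm can. A call with a gripper value outside its range is refused whole. The fingers move at their own pace and stop on an object; "grip_force" is the grip in N (left out, the last holds). Time passes only in rows, so rows that do not move let the fingers close. It gives the time, the measured TCP pose, the force and the opening at its end, in the units of the state.
- env.get_state(): the state, without advancing time (a new reading comes with each control period).
- camera(name): name is "side" or "top" or "wrist"; returns a dict with "pixels" (384x512x3 uint8, blue, green, red), "fx", "fy", "cx", "cy" (pixels), "distortion" ([k1, k2, p1, p2, k3] as OpenCV has them; the pictures are not rectified), "extrinsics" (4x4, takes a point from world to camera coordinates). Camera axes: x right, y down, z forward; pixel columns grow to the right and rows downward; lengths in m; the calibration is good to about 2 mm. A picture is of the moment at which its call begins. There is no depth.
- env.sign_off(): hands the job in, once; it reports no verdict.
The state is a dict: "time": time; "qpos": joint angles; "qd": joint speeds; "tau": joint torques, N m; "position": TCP position; "tcp_rot": TCP orientation; "wrist_force": force on the tool from outside, world axes, zero at the start; "torque": the same for the moment, N m; "opening": opening from 0.0 (shut) to 1.0 (fully open).
Only numpy, scipy, OpenCV 4.12 (cv2) and the standard library are available. Lean on these libraries where they do the work, as an engineer would, in place of code of your own. Each camera call takes 0.05 s, during which the arm holds its last target.

TASK

The tray of the desk reader is latched shut: first lift away the hand stamp that stands in the tray's way and stand it upright on the reader's flat top, then take the square-handled pin from the tool rack and push it straight through the small hole in the reader's sloped front panel until the hidden spring latch lets go and the tray springs fully out. Then stand the pin back in the rack, and lay the data cartridge from the tray gently, flat and label side up, on the floor of the plywood out tray, leaving the reader's tray out. Leave the stubby driver, mug and card box alone.

Things in the scene. Friction and masses are not known exactly. Their poses are not given: they have to be found in the camera images.
- reader: Grey desk reader, fixed, 180 (x) x 160 (y) x 112 mm high. Origin: centre of its underside; its front looks along its own -x, to the robot. The front is upright up to 62 mm; above, a flat panel slopes back (35 deg from level) from x = -90, z = 62 to x = -18, z = 112 mm; the top is flat from there. A tray fills the upright front.
- eject_hole (a point): Centre of the access hole's mouth on the sloped panel, (-54, 52, 87) mm in the reader's frame; axes as the reader's. Square: 20 mm wide, narrowing to 12 mm at 8 mm depth, then 12 mm to 20 mm depth. Square to the panel, 35 deg from vertical: inwards is (0.574, 0, -0.819) in the reader's frame. The 14 mm round latch head lies on its axis at 22 mm depth. Only the pin fits.
- latch (a joint): Hidden spring plunger along the hole's axis, m: 0 at rest, grows as it is pushed in, stop at 0.012. It lets the tray go at about 0.007, with the pin's tip 29 mm below the panel's surface; the stop is at 34 mm. Its spring needs about 2 N to start, 5 N at the release and 7 N at the stop, and returns it.
- tray (a joint): How far the reader's tray stands out along the reader's -x, m: 0 latched shut, 0.105 fully out. A spring drives it out within a second once the latch is tripped; it stays out.
- tray_edge (a point): Middle of the top edge of the tray's front plate, 56 mm above the desk, axes as the reader's; moves with the tray. The plate is 8 mm thick, 156 mm wide, 6 to 56 mm above the desk; when out its outer face is 203 mm in front of the reader's origin. Behind it lies the tray's tongue, only 42 mm wide, its top 14 mm above the desk.
- cartridge_center (a point): Centre of the cartridge: loose black box 90 (x) x 50 (y) x 34 (z) mm, paper label on top, about 0.16 kg. It lies on the tongue, bottom 14 mm above the desk, axes about as the reader's, centre 39 mm (shut) or 144 mm (out) in front of the reader's origin. Its long sides overhang the tongue, free for fingers but for guide posts within 12 mm of its ends, up to 28 mm above the desk.
- stamp_grip (a point): Hand stamp, loose, 92 mm high, about 0.22 kg, standing upright on the desk in front of the tray, less than 105 mm from it. This point: centre of its upright round wooden handle, 28 mm thick, from 40 to 92 mm above its foot; so this point is 66 mm above the foot. z runs up the handle. The foot is a black block 50 (x) x 40 (y) x 22 mm.
- rack: Aluminium tool rack, fixed: open stand 60 (x) x 170 (y) mm, top plate 10 mm thick, its upper face 80 mm above the desk. Three round 14 mm sockets through the plate, at y = -50, 0 and 50 mm on its own y axis. Origin: centre of its underside. The pin and the driver stand in the outer sockets, either way round; the middle one is empty.
- pin_grip (a point): The pin: loose, 135 mm long, about 0.08 kg. This point: centre of its square grey handle, 22 x 22 x 70 mm; z runs along the pin from tip to handle, x and y square to the handle's faces, which are within 3 deg of the rack's axes. It stands upright, the handle's lower end on the rack's plate, this point 115 mm above the desk; the shaft hangs through the socket.
- pin_tip (a point): Tip of the pin: the end of its round steel shaft, 6 mm thick and 65 mm long, on the handle's axis, 100 mm from the handle's centre.
- driver: Stubby driver with a round handle 32 mm thick and 50 mm high, standing in the other outer socket; origin at the lower end of the handle, 80 mm above the desk. To be left alone.
- out_tray: Plywood out tray, fixed, 130 (x) x 170 (y) x 25 mm high, walls and floor 5 mm thick; inside 120 x 160 mm. Origin: centre of its underside. It and the rack stand one left and one right of the reader, either way round.
- mug: White mug, 80 mm wide, 95 mm high, with a handle; loose, beside the reader. Origin: centre of its underside.
- card_box: Grey card box, 94 x 84 mm, 125 mm high, loose, on the other side of the reader. Origin: centre of its underside. (A fixed keyboard, 20 mm high, and a mouse lie within 320 mm of the robot.)
Things that resemble listed ones, but are neither listed nor needed, are in the scene too. Leave any orange look-alike of the part that bears stamp_grip alone.

How it is judged:
On the way, in this order (a step that is already met when the one before it is completed fails the run):
1. the hand stamp stands on the reader's top (z of stamp_grip in the frame of reader between 0.172 and 0.184 m and x of stamp_grip in the frame of reader between -0.018 and 0.09 m and y of stamp_grip in the frame of reader between -0.08 and 0.08 m and angle between stamp_grip's own z axis and vertical below 0.12 rad), for 0.2 s.
2. the latch is pressed in with the pin's tip, through the hole (value of joint latch above 0.006 m and distance between pin_tip and eject_hole below 0.045 m).
3. the tray has sprung out (value of joint tray above 0.09 m), for 0.1 s.
At the end, for the whole second after the job is handed in: Stamp upright on the reader's flat top; reader's tray at least 90 mm out; pin upright in a rack socket, handle seated on the plate (4 mm); cartridge flat, label up, on the out tray's floor (5 mm), inside its walls; upright and flat to 7 deg; stamp, pin and cartridge at rest (all of step 1 and linear speed of each of stamp, cartridge, pin below 0.02 m/s and value of joint tray above 0.09 m and x of pin_grip in the frame of rack between -0.008 and 0.008 m and z of pin_grip in the frame of rack between 0.11 and 0.119 m and angle between each of pin_grip, cartridge_center's own z axis and vertical below 0.12 rad and x of cartridge_center in the frame of out_tray between -0.045 and 0.045 m and y of cartridge_center in the frame of out_tray between -0.065 and 0.065 m and z of cartridge_center in the frame of out_tray below 0.027 m); the robot touches nothing.
It fails at once if the tray runs into the stamp (contact force between tray and stamp above 0.5 N).
It fails at once if the cartridge is dropped or slammed into the out tray (faster than 0.55 m/s within 75 mm of its floor) (linear speed of cartridge above 0.55 m/s and horizontal distance between cartridge_center and out_tray below 0.1 m and z of cartridge_center in the frame of out_tray below 0.1 m).
It fails at once if the mug is shifted by more than 30 mm or tipped (distance of mug from where it was at the start of the episode above 0.03 m or angle between mug's own z axis and vertical above 0.4 rad).
It fails at once if the card box is shifted by more than 30 mm or tipped (distance of card_box from where it was at the start of the episode above 0.03 m or angle between card_box's own z axis and vertical above 0.4 rad).
It fails at once if the driver is shifted by more than 20 mm or tipped (distance of driver from where it was at the start of the episode above 0.02 m or angle between driver's own z axis and vertical above 0.4 rad).
It also fails if it takes over 70 s, if anything falls off the work surface, if the arm or the gripper's body presses on something with over 40 N, if the wrist force passes 120 N, or if a joint passes its speed limit or range.

## Working session

There is one attempt and no reset: what is moved stays moved. The work goes in short steps, Python scripts to look and compute and a tool call to move; the robot and the scene stay as the last step left them, time stands still between calls to the robot, and variables do not carry over. Pictures are saved under pics/ and viewed, and the job is handed in when it is done.

Besides the shell and the picture viewer there is one more tool, called after ">>>" by a JSON object that holds its "op" and its "data", one argument or row to a line. send_rows: Moves the arm, as the interface text tells. Its arguments: {"type":"object","properties":{"rot":{"type":"array","items":{"type":"array","items":{"type":"number"}}},"xyz":{"type":"array","items":{"type":"array","items":{"type":"number"}}},"grip":{"type":"array","items":{"type":"number"}},"grip_force":{"type":"number"}},"required":["rot","xyz","grip"]}

```bash
ls; mkdir -p pics; python3 - <<'E'
from plant import env,camera
import cv2
s=env.get_state(); print(s)
for n in ["side","top","wrist"]:
    c=camera(n); cv2.imwrite(f"pics/{n}0.png",c["pixels"]); print(n,c["fx"],c["cx"],c["cy"],c["distortion"],c["extrinsics"])
E
```

```text
pics
{'time': 0.0, 'qpos': array([-1.28631821e+00,  2.91272100e-01, -1.54123779e-01,  1.12670022e+00,
        1.66415245e-05,  1.43150717e+00]), 'qd': array([ 0.00052817,  0.0014108 , -0.00180766,  0.00127661, -0.00166434,
        0.00152106]), 'tau': array([-3.25426343e-03, -5.37143791e+01,  3.31368005e+01,  1.60403259e-02,
       -3.43607308e-04,  2.20092744e-05]), 'position': array([ 0.21577451, -0.47815394,  0.24773749]), 'tcp_rot': array([[ 9.11546358e-01,  4.11197173e-01, -3.48816481e-04],
       [ 4.11197273e-01, -9.11545520e-01,  1.25220104e-03],
       [ 1.96939428e-04, -1.28487169e-03, -9.99999155e-01]]), 'wrist_force': array([ 0.76928674, -0.42483813,  0.06352635]), 'torque': array([-0.0181842 , -0.00877116,  0.02894266]), 'opening': 1.000608602152224}
side 400.44338306361834 258.66075331535535 190.7102294622545 [0.04562698 0.         0.         0.         0.        ] [[ 0.97652658 -0.21532627  0.00551715 -0.56921599]
 [-0.16316902 -0.75622349 -0.63364178  0.14650694]
 [ 0.14061192  0.61786782 -0.77360691  1.0985507 ]
 [ 0.          0.          0.          1.        ]]
top 361.4422499100833 251.84172562139784 187.0839629481283 [-0.00034318  0.          0.          0.          0.        ] [[-0.04488845 -0.99898931 -0.00231984  0.00847756]
 [-0.96970562  0.04413054 -0.24025716  0.60059905]
 [ 0.24011671 -0.00853521 -0.9707065   0.89994822]
 [ 0.          0.          0.          1.        ]]
wrist 271.1639402105642 256.9933302841141 193.55414807192258 [0.01993275 0.         0.         0.         0.        ] [[ 4.10630414e-01 -9.11801706e-01 -5.58567058e-04 -5.23927980e-01]
 [-8.64142061e-01 -3.89362183e-01  3.18834736e-01 -4.11652362e-02]
 [-2.90931541e-01 -1.30440559e-01 -9.47810160e-01  3.80849166e-01]
 [ 0.00000000e+00  0.00000000e+00  0.00000000e+00  1.00000000e+00]]
```

View pics/side0.png

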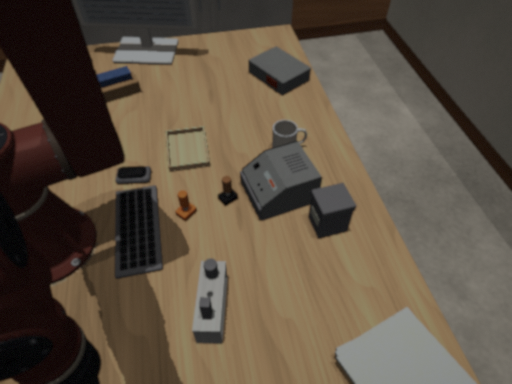

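View pics/top0.png

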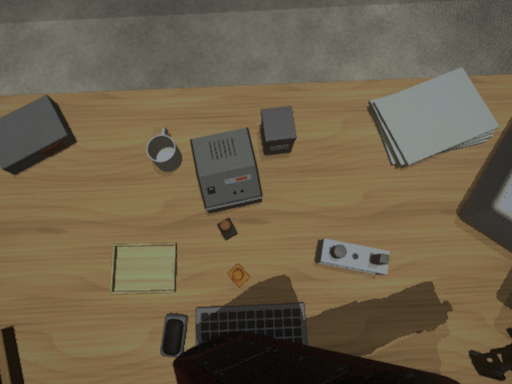

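View pics/wrist0.png

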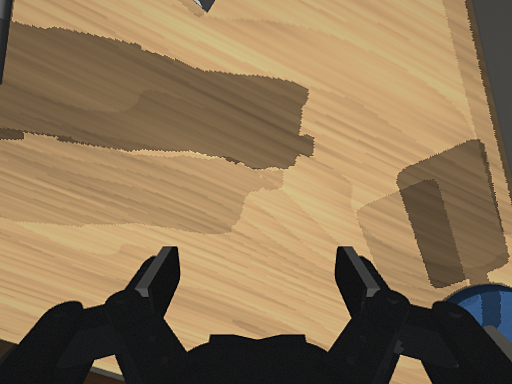

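```bash
cat > h.py <<'E'
import numpy as np,cv2
def K(c): return np.array([[c["fx"],0,c["cx"]],[0,c["fy"],c["cy"]],[0,0,1.]])
def ray(c,u,v):
    p=cv2.undistortPoints(np.array([[[u,v]]],float),K(c),np.array(c["distortion"]))[0,0]
    E=np.array(c["extrinsics"]);R=E[:3,:3];t=E[:3,3]
    return -R.T@t, R.T@np.array([p[0],p[1],1.])
def at_z(c,u,v,z):
    o,d=ray(c,u,v); return o+d*(z-o[2])/d[2]
def proj(c,P):
    E=np.array(c["extrinsics"]); r,_=cv2.Rodrigues(E[:3,:3])
    return cv2.projectPoints(np.array(P,float).reshape(-1,1,3),r,E[:3,3],K(c),np.array(c["distortion"]))[0].reshape(-1,2)
def crop(im,x0,x1,y0,y1,k,name,f=cv2.INTER_CUBIC):
    o=cv2.resize(im[y0:y1,x0:x1],None,fx=k,fy=k,interpolation=f)
    o=np.clip(o.astype(float)*1.5,0,255).astype(np.uint8)
    cv2.imwrite(name,o)
E
python3 - <<'E'
import cv2
from h import *
t=cv2.imread("pics/top0.png");s=cv2.imread("pics/side0.png")
crop(t,100,300,100,250,4,"pics/t_a.png"); crop(t,200,400,180,330,4,"pics/t_b.png")
crop(s,160,360,110,250,4,"pics/s_a.png"); crop(s,160,300,160,350,3,"pics/s_b.png")
E
```

```text
(no output)
```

View pics/t_a.png

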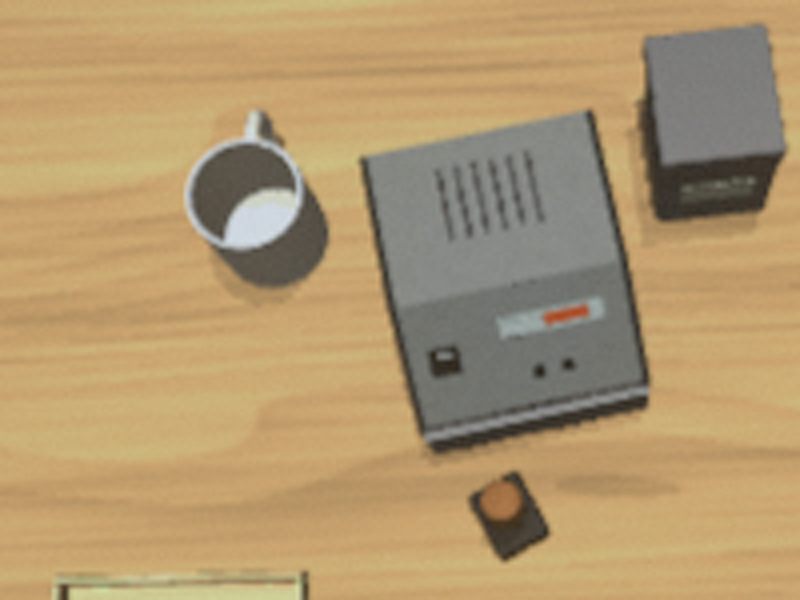

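View pics/t_b.png

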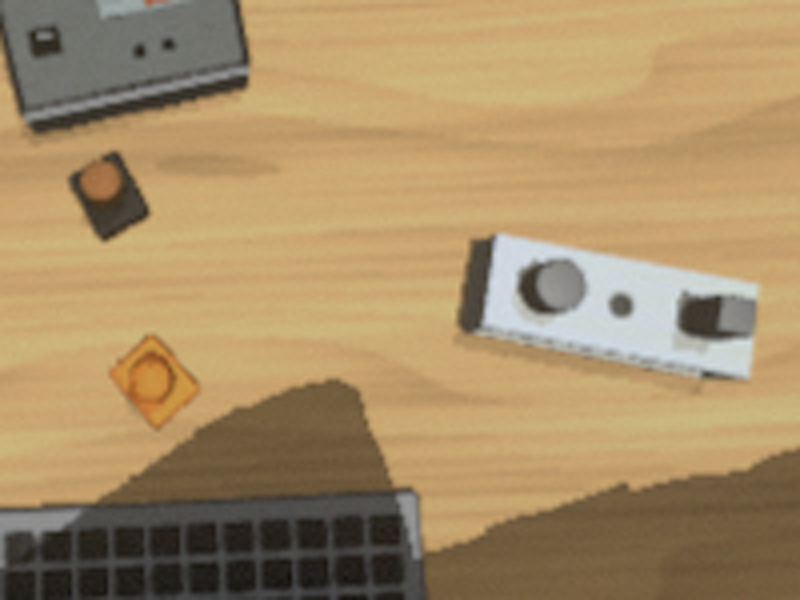

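View pics/s_a.png

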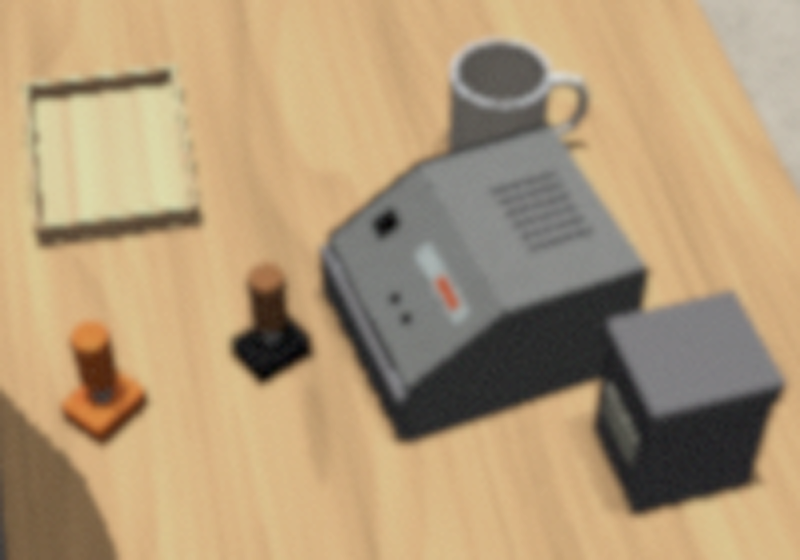

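View pics/s_b.png

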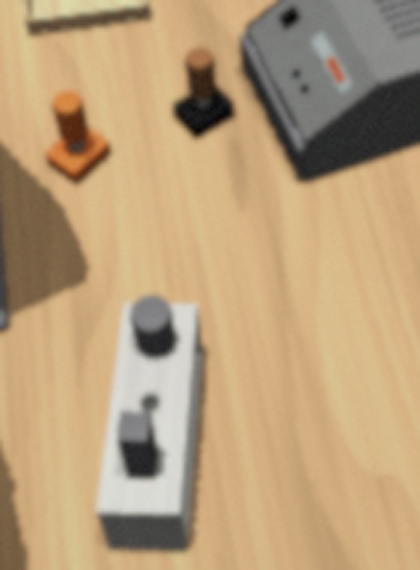

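```bash
cat > fit.py <<'E'
from plant import env,camera
from h import *
from scipy.optimize import least_squares
import pickle
T=camera("top");S=camera("side")
def tr(p,L):
    c,s=np.cos(p[2]),np.sin(p[2]); L=np.array(L,float)
    return np.c_[p[0]+c*L[:,0]-s*L[:,1],p[1]+s*L[:,0]+c*L[:,1],L[:,2]]/1
def fit(L,ut,us,p0):
    f=lambda p:np.r_[(proj(T,tr(p,L["t"]))-ut).ravel() if len(ut) else [],(proj(S,tr(p,L["s"]))-us).ravel() if len(us) else []]
    r=least_squares(f,p0,loss='soft_l1'); return r.x,f(r.x)
if __name__=="__main__":
    np.set_printoptions(precision=4,suppress=True)
    A=lambda a,ox,oy,k:(np.array(a,float)+.5)/k-.5+[ox,oy]
    L=np.array([[90,80,112],[90,-80,112],[-18,80,112],[-18,-80,112],[-90,80,62],[-90,-80,62],[-54,52,87]])/1000
    ut=A([[362,158],[592,112],[402,306],[617,262],[428,433],[647,385],[445,362]],100,100,4)
    us=A([[548,128],[645,270],[422,168],[510,308],[328,240],[403,390],[387,222]],160,110,4)
    p,r=fit(dict(t=L,s=L),ut,us,[.55,.1,0]); print("reader",p,r.reshape(-1,2))
    for u,v,z in [(502,500,.092),(510,517,.022)]:
        a=A([[u,v]],100,100,4)[0];print("stamp top",at_z(T,*a,z))
    # foot corners top view: 
    ut=A([[469,499],[518,471],[549,530],[505,559]],100,100,4)
    print(np.array([at_z(T,*a,.022 if i!=3 else 0.011)for i,a in enumerate(ut)]))
    a=A([[267,270]],160,110,4)[0];print("stamp side top",at_z(S,*a,.092))
    # rack plate top corners
    L=np.array([[30,85,80],[30,-85,80],[-30,-85,80],[-30,85,80]])/1000
    ut=A([[497,235],[759,284],[749,379],[483,330]],200,180,4)
    us=A([[124,303],[199,305],[184,514],[99,514]],160,160,3)
    Ls=L[[3,0,1,2]]
    p,r=fit(dict(t=L,s=Ls),ut,us,[.4,-.3,-.2]); print("rack",p,r.reshape(-1,2))
    print("pin handle top T",at_z(T,*A([[738,316]],200,180,4)[0],.15)," S",at_z(S,*A([[135,424]],160,160,3)[0],.15), "pred",tr(p,[[0,-.05,.15]]))
    print("driver T",at_z(T,*A([[560,285]],200,180,4)[0],.13), "pred",tr(p,[[0,.05,.13]]))
    # out tray
    for n,u,v in [("TL",112,243),("TR",176,243),("BR",176,293),("BL",111,293)]:
        print(n,at_z(T,u,v,.025))
E
python3 fit.py; python3 - <<'E'
import cv2
from h import *
t=cv2.imread("pics/top0.png")
crop(t,90,210,220,310,6,"pics/t_c.png");crop(t,310,400,230,285,8,"pics/t_d.png")
E
```

```text
reader [0.6551 0.0478 0.1646] [[-0.3927 -0.2254]
 [ 0.7215 -0.3775]
 [-3.4371  0.8923]
 [ 2.9444 -0.3796]
 [-2.5309 -0.6349]
 [ 0.8537 -0.7468]
 [-0.0095  0.1056]
 [ 0.2459 -1.1686]
 [ 0.7901  0.7059]
 [-1.5784 -1.7622]
 [-1.1041  2.2961]
 [-0.6076 -1.5654]
 [ 0.767   0.7691]
 [-0.7173  0.3722]]
stamp top [0.4994 0.0547 0.092 ]
stamp top [0.4974 0.0544 0.022 ]
[[0.5112 0.0824 0.022 ]
 [0.5292 0.0479 0.022 ]
 [0.4873 0.0278 0.022 ]
 [0.4699 0.0594 0.011 ]]
stamp side top [0.5018 0.0593 0.092 ]
rack [ 0.4068 -0.2742 -0.228 ] [[-0.066  -0.4882]
 [ 0.3172 -0.6112]
 [ 0.623  -0.6705]
 [ 0.2446 -0.9345]
 [-0.4065  0.0642]
 [-0.7782 -0.3389]
 [-0.9411 -0.1234]
 [-0.4102 -0.3733]]
pin handle top T [ 0.3937 -0.3216  0.15  ]  S [ 0.3957 -0.3217  0.15  ] pred [[ 0.3955 -0.3229  0.15  ]]
driver T [ 0.4176 -0.2235  0.13  ] pred [[ 0.4181 -0.2255  0.13  ]]
TL [0.4727 0.3691 0.025 ]
TR [0.4648 0.1946 0.025 ]
BR [0.3336 0.1939 0.025 ]
BL [0.3413 0.3654 0.025 ]
```

View pics/t_c.png

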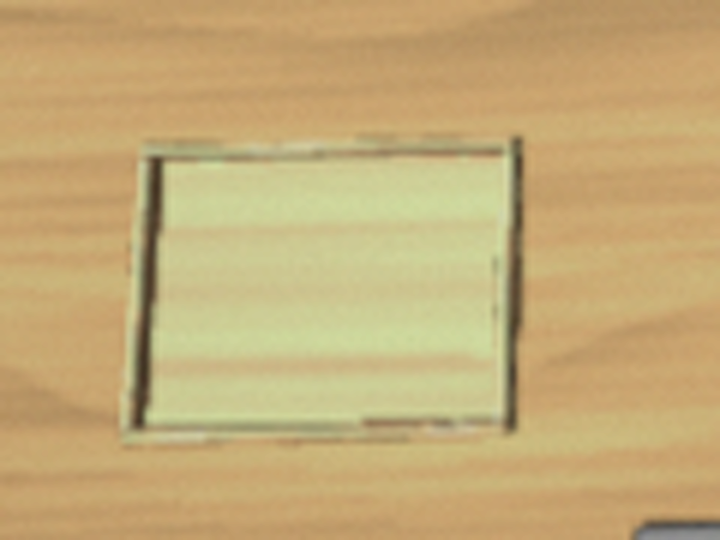

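View pics/t_d.png

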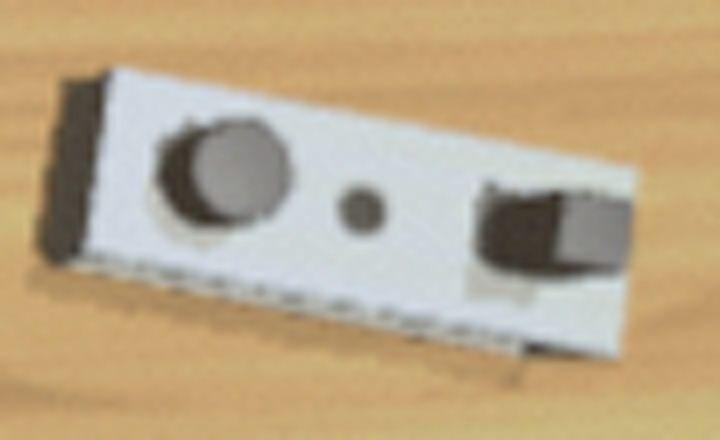

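```bash
cat > plan.py <<'E'
import numpy as np,json,sys
from scipy.spatial.transform import Rotation as Ro, Slerp
def down(yaw):  # tool down, tool x axis at yaw (rad)
    c,s=np.cos(yaw),np.sin(yaw); return np.array([[c,s,0],[s,-c,0],[0,0,-1.]])
def plan(p0,R0,way,mx=45,mr=8,rnd=1):
    """way: list of (pos,R). prints rows"""
    rot=[];xyz=[]
    p0=np.array(p0)
    for p,R in way:
        p=np.array(p,float); d=np.linalg.norm(p-p0)*1000; a=np.degrees(Ro.from_matrix(R0.T@R).magnitude())
        n=max(1,int(np.ceil(max(d/mx,a/mr)-1e-6)))
        rv=Ro.from_matrix(R0.T@R).as_rotvec()
        for i in range(n):
            Ri=R0@Ro.from_rotvec(rv*i/n).as_matrix()
            xyz.append([round(float(v),rnd) for v in Ri.T@(p-p0)*1000/n]); rot.append([round(float(v),2) for v in np.degrees(rv/n)])
        p0,R0=p,R
    print(len(rot),"rows"); print('rot',json.dumps(rot)); print('xyz',json.dumps(xyz))
def state():
    from plant import env
    s=env.get_state(); print("t",round(s["time"],2),"p",s["position"].round(4),"open",round(s["opening"],3),"F",s["wrist_force"].round(1)); return s
E
python3 - <<'E'
from plan import *
s=state()
plan(s["position"],s["tcp_rot"],[((.40,.03,.30),down(.165))],mx=48)
E
```

```text
t 0.25 p [ 0.2159 -0.4784  0.248 ] open 0.997 F [ 0.7 -0.6  0.8]
12 rows
rot [[-0.0, -0.0, 1.24], [-0.0, -0.0, 1.24], [-0.0, -0.0, 1.24], [-0.0, -0.0, 1.24], [-0.0, -0.0, 1.24], [-0.0, -0.0, 1.24], [-0.0, -0.0, 1.24], [-0.0, -0.0, 1.24], [-0.0, -0.0, 1.24], [-0.0, -0.0, 1.24], [-0.0, -0.0, 1.24], [-0.0, -0.0, 1.24]]
xyz [[31.4, -32.3, -4.3], [30.7, -33.0, -4.3], [30.0, -33.6, -4.3], [29.3, -34.3, -4.3], [28.5, -34.9, -4.3], [27.7, -35.5, -4.3], [27.0, -36.1, -4.3], [26.2, -36.7, -4.3], [25.4, -37.2, -4.3], [24.6, -37.8, -4.3], [23.8, -38.3, -4.3], [22.9, -38.8, -4.3]]
```

>>> {"op": "send_rows", "data": {
  "rot": [
    [0,0,1.24],
    [0,0,1.24],
    [0,0,1.24],
    [0,0,1.24],
    [0,0,1.24],
    [0,0,1.24],
    [0,0,1.24],
    [0,0,1.24],
    [0,0,1.24],
    [0,0,1.24],
    [0,0,1.24],
    [0,0,1.24],
    [0,0,0]
  ],
  "xyz": [
    [31.4,-32.3,-4.3],
    [30.7,-33,-4.3],
    [30,-33.6,-4.3],
    [29.3,-34.3,-4.3],
    [28.5,-34.9,-4.3],
    [27.7,-35.5,-4.3],
    [27,-36.1,-4.3],
    [26.2,-36.7,-4.3],
    [25.4,-37.2,-4.3],
    [24.6,-37.8,-4.3],
    [23.8,-38.3,-4.3],
    [22.9,-38.8,-4.3],
    [0,0,0]
  ],
  "grip": [-1,-1,-1,-1,-1,-1,-1,-1,-1,-1,-1,-1,-1]
}}

```text
time: 1.55
position: [0.4082, 0.0478, 0.3013]
tcp_rot: [[0.989, 0.148, 0.006], [0.148, -0.989, 0.0], [0.006, 0.0, -1.0]]
wrist_force: [0.2, -0.1, 0.3]
opening: 0.999
```

```bash
python3 - <<'E'
from plan import *
from h import *
from plant import camera
import pickle
s=state();c=camera("wrist");pickle.dump(c,open("w1.pkl","wb"))
crop(c["pixels"],0,512,0,384,1.5,"pics/w1.png")
E
```

```text
t 1.55 p [0.4082 0.0478 0.3013] open 0.999 F [ 0.2 -0.1  0.3]
```

View pics/w1.png

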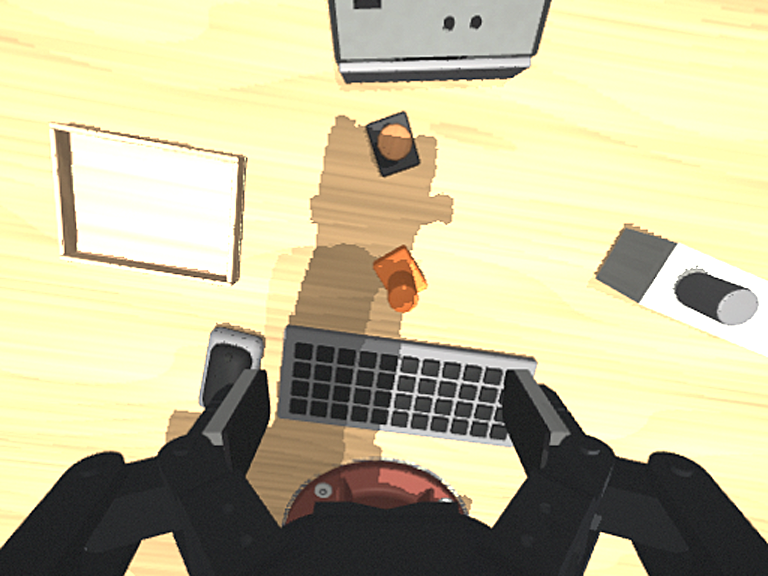

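```bash
python3 - <<'E'
from plan import *
from h import *
import pickle
c=pickle.load(open("w1.pkl","rb"))
cv2.imwrite("pics/w1c.png",cv2.resize(c["pixels"][60:220,220:310],None,fx=3.7,fy=3.7,interpolation=cv2.INTER_CUBIC))
f=lambda u,v,z:print(at_z(c,u/1.5-.17,v/1.5-.17,z).round(4))
f(394,141,.092)
print("tray");[f(*q,.025) for q in [(53,124),(245,156),(235,283),(62,254)]]
print("reader front");[f(*q,.062) for q in [(338,61),(530,57)]]
E
```

```text
[0.5002 0.0553 0.092 ]
tray
[0.4696 0.3615 0.025 ]
[0.4687 0.1902 0.025 ]
[0.3422 0.1956 0.025 ]
[0.3474 0.3661 0.025 ]
reader front
[0.5532 0.108  0.062 ]
[ 0.5781 -0.0419  0.062 ]
```

View pics/w1c.png

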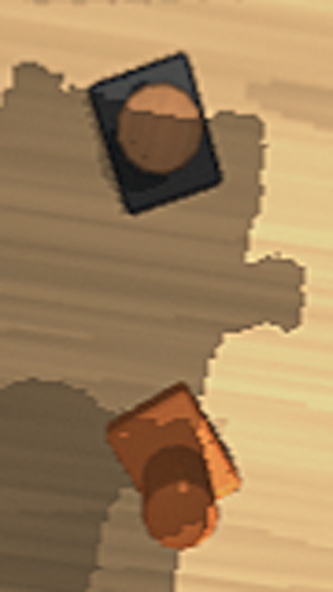

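```bash
python3 - <<'E'
from plan import *
s=state()
plan(s["position"],s["tcp_rot"],[((.500,.0555,.16),down(.165)),((.500,.0555,.068),down(.165))],mx=35)
E
```

```text
t 1.6 p [0.4074 0.0459 0.301 ] open 0.998 F [-0.4  0.4 -0.1]
8 rows
rot [[0.02, -0.05, -0.19], [0.02, -0.05, -0.19], [0.02, -0.05, -0.19], [0.02, -0.05, -0.19], [0.02, -0.05, -0.19], [0.0, 0.0, 0.0], [0.0, 0.0, 0.0], [0.0, 0.0, 0.0]]
xyz [[18.5, 0.8, 28.3], [18.5, 0.9, 28.3], [18.5, 0.9, 28.2], [18.5, 1.0, 28.2], [18.6, 1.1, 28.2], [0.0, 0.0, 30.7], [0.0, 0.0, 30.7], [0.0, 0.0, 30.7]]
```

>>> {"op": "send_rows", "data": {
  "rot": [
    [0,0,-0.2],
    [0,-0.05,-0.2],
    [0,-0.05,-0.2],
    [0,-0.05,-0.2],
    [0,0,0],
    [0,0,0]
  ],
  "xyz": [
    [18.5,0.9,28.3],
    [18.5,0.9,28.3],
    [18.5,0.9,28.2],
    [18.5,1,28.2],
    [14,1,20],
    [0,0,0]
  ],
  "grip": [-1,-1,-1,-1,-1,-1]
}}

```text
time: 2.2
position: [0.4977, 0.0488, 0.1643]
tcp_rot: [[0.987, 0.159, 0.003], [0.159, -0.987, -0.004], [0.003, 0.004, -1.0]]
wrist_force: [-0.8, 0.5, 0.9]
opening: 1.002
```

```bash
python3 - <<'E'
from plan import *
s=state()
plan(s["position"],s["tcp_rot"],[((.500,.0555,.068),down(.165))],mx=25)
E
```

```text
t 2.2 p [0.4977 0.0488 0.1643] open 1.002 F [-0.8  0.5  0.9]
4 rows
rot [[0.06, -0.04, -0.07], [0.06, -0.04, -0.07], [0.06, -0.04, -0.07], [0.06, -0.04, -0.07]]
xyz [[0.8, -1.7, 24.1], [0.8, -1.6, 24.1], [0.8, -1.6, 24.1], [0.8, -1.6, 24.1]]
```

>>> {"op": "send_rows", "data": {
  "rot": [
    [0.2,-0.1,-0.2],
    [0,0,0],
    [0,0,0],
    [0,0,0],
    [0,0,0]
  ],
  "xyz": [
    [1,-3,24],
    [1,-2,24],
    [0.5,-1.5,24],
    [0.5,0,18],
    [0,0,0]
  ],
  "grip": [-1,-1,-1,-1,-1]
}}

```text
time: 2.7
position: [0.4983, 0.0499, 0.0756]
tcp_rot: [[0.988, 0.157, 0.002], [0.157, -0.988, -0.002], [0.002, 0.002, -1.0]]
wrist_force: [0.5, 0.2, -0.5]
opening: 1.001
```

>>> {"op": "send_rows", "data": {
  "rot": [
    [0,0,0],
    [0,0,0],
    [0,0,0]
  ],
  "xyz": [
    [1,-5,6],
    [1,-1,1],
    [0,0,0]
  ],
  "grip": [-1,-1,-0.5]
}}

```text
time: 3.0
position: [0.5002, 0.0551, 0.0715]
tcp_rot: [[0.988, 0.156, 0.005], [0.156, -0.988, -0.002], [0.005, 0.003, -1.0]]
wrist_force: [-0.7, 0.4, -0.1]
opening: 0.855
```

>>> {"op": "send_rows", "data": {
  "rot": [
    [0,0,0],
    [0,0,0],
    [0,0,0],
    [0,0,0],
    [0,0,0],
    [0,0,0]
  ],
  "xyz": [
    [0,0,2],
    [0,0,0],
    [0,0,0],
    [0,0,0],
    [0,0,0],
    [0,0,0]
  ],
  "grip": [0,1,1,1,1,1],
  "grip_force": 50
}}

```text
time: 3.6
position: [0.5014, 0.0551, 0.0711]
tcp_rot: [[0.988, 0.156, 0.008], [0.156, -0.988, -0.003], [0.007, 0.004, -1.0]]
wrist_force: [0.4, -0.8, 0.0]
opening: 0.315
```

```bash
python3 - <<'E'
from plan import *
s=state()
rp=np.array([.6548,.0478]);y=.1646
R=np.array([[np.cos(y),-np.sin(y)],[np.sin(y),np.cos(y)]])
g=rp+R@[.045,-.02]; print(g)
z=s["position"][2]
plan(s["position"],s["tcp_rot"],[(tuple(s["position"][:2])+(z+.135,),s["tcp_rot"]),((*g,z+.135),down(.165)),((*g,z+.113),down(.165))],mx=30)
E
```

```text
t 3.6 p [0.5014 0.0551 0.0711] open 0.315 F [ 0.4 -0.8  0. ]
[0.70246893 0.03544392]
13 rows
rot [[0.0, 0.0, 0.0], [0.0, 0.0, 0.0], [0.0, 0.0, 0.0], [0.0, 0.0, 0.0], [0.0, 0.0, 0.0], [0.03, -0.06, -0.07], [0.03, -0.06, -0.07], [0.03, -0.06, -0.07], [0.03, -0.06, -0.07], [0.03, -0.06, -0.07], [0.03, -0.06, -0.07], [0.03, -0.06, -0.07], [0.0, 0.0, 0.0]]
xyz [[0.2, 0.1, -27.0], [0.2, 0.1, -27.0], [0.2, 0.1, -27.0], [0.2, 0.1, -27.0], [0.2, 0.1, -27.0], [27.9, 7.3, 0.2], [27.9, 7.3, 0.2], [27.9, 7.3, 0.2], [27.9, 7.4, 0.1], [27.9, 7.4, 0.1], [27.9, 7.4, 0.1], [27.9, 7.5, 0.0], [0.0, 0.0, 22.0]]
```

>>> {"op": "send_rows", "data": {
  "rot": [
    [0,0,0],
    [0,0,0],
    [0,0,0],
    [0,0,0],
    [0,0,0],
    [0,0,0],
    [0,-0.1,-0.1],
    [0,-0.1,-0.1],
    [0,-0.1,-0.1],
    [0,0,0],
    [0,0,0],
    [0,0,0],
    [0,0,0]
  ],
  "xyz": [
    [0,0,-15],
    [0,0,-28],
    [0,0,-28],
    [0,0,-28],
    [0,0,-28],
    [0,0,-10],
    [20,5,0],
    [28,7.4,0],
    [28,7.4,0],
    [28,7.4,0],
    [28,7.4,0],
    [26,6,0],
    [0,0,0]
  ],
  "grip": [1,1,1,1,1,1,1,1,1,1,1,1,1]
}}

```text
time: 4.9
position: [0.6634, 0.0406, 0.2031]
tcp_rot: [[0.987, 0.162, -0.011], [0.162, -0.987, -0.002], [-0.011, 0.0, -1.0]]
wrist_force: [-0.3, 0.4, -3.4]
opening: 0.312
```

```bash
python3 - <<'E'
from plan import *
from h import *
from plant import camera
s=state()
plan(s["position"],s["tcp_rot"],[((.7025,.0354,.0711+.1135),down(.165))],mx=20)
crop(camera("side")["pixels"],160,360,90,240,4,"pics/s2.png")
E
```

```text
t 4.9 p [0.6634 0.0406 0.2031] open 0.312 F [-0.3  0.4 -3.4]
3 rows
rot [[0.01, 0.22, -0.05], [0.01, 0.22, -0.05], [0.01, 0.22, -0.05]]
xyz [[12.7, 3.8, 6.0], [12.6, 3.8, 6.1], [12.6, 3.9, 6.1]]
```

View pics/s2.png

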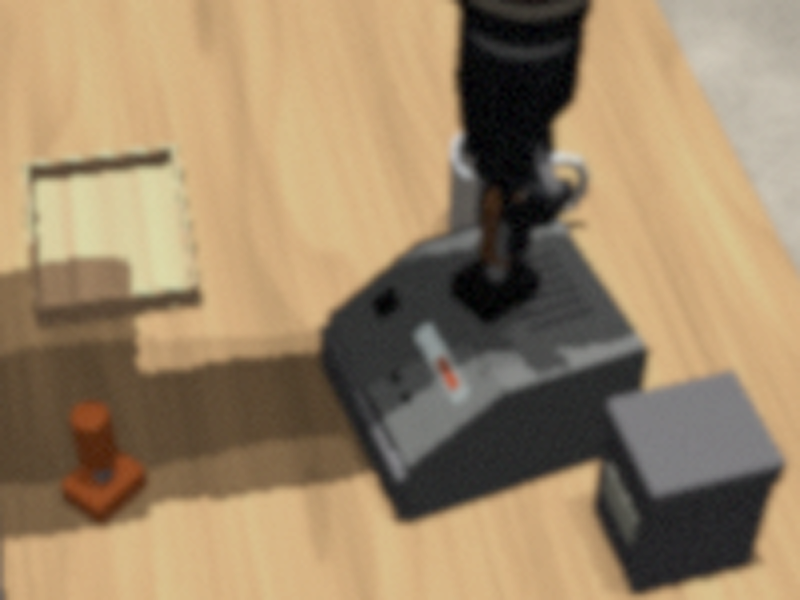

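>>> {"op": "send_rows", "data": {
  "rot": [
    [0,0.4,0],
    [0,0.2,0],
    [0,0.1,0],
    [0,0,0],
    [0,0,0]
  ],
  "xyz": [
    [16,4,0],
    [15,4,0],
    [5,1,6],
    [0,0,6],
    [0,0,0]
  ],
  "grip": [1,1,1,1,1]
}}

```text
time: 5.45
position: [0.6939, 0.0386, 0.1856]
tcp_rot: [[0.987, 0.163, -0.01], [0.163, -0.987, 0.001], [-0.01, -0.002, -1.0]]
wrist_force: [-0.8, -1.1, -1.3]
opening: 0.314
```

>>> {"op": "send_rows", "data": {
  "rot": [
    [0,0.5,0],
    [0,0,0]
  ],
  "xyz": [
    [0,0,2],
    [0,0,0.5]
  ],
  "grip": [1,1]
}}

```text
time: 5.65
position: [0.6928, 0.0388, 0.1832]
tcp_rot: [[0.987, 0.163, -0.001], [0.163, -0.987, 0.002], [-0.0, -0.002, -1.0]]
wrist_force: [1.0, -0.7, 1.3]
opening: 0.317
```

Contact (force changed sign). Release and rise.

>>> {"op": "send_rows", "data": {
  "rot": [
    [0,0,0],
    [0,0,0],
    [0,0,0],
    [0,0,0],
    [0,0,0],
    [0,0,0]
  ],
  "xyz": [
    [0,0,0],
    [0,0,0],
    [0,0,0],
    [0,0,-15],
    [0,0,-30],
    [0,0,-30]
  ],
  "grip": [0,-0.6,-1,-1,-1,-1]
}}

```text
time: 6.25
position: [0.6899, 0.039, 0.2569]
tcp_rot: [[0.987, 0.163, -0.007], [0.163, -0.987, 0.003], [-0.007, -0.004, -1.0]]
wrist_force: [1.1, 0.5, 0.5]
opening: 0.995
```

```bash
python3 - <<'E'
from plan import *
from h import *
from plant import camera
s=state()
# view pose for rack: back off from pin
plan(s["position"],s["tcp_rot"],[((.40,-.20,.30),down(-.10))],mx=42)
crop(camera("side")["pixels"],160,360,90,240,4,"pics/s3.png")
E
```

```text
t 6.25 p [0.6899 0.039  0.2569] open 0.995 F [1.1 0.5 0.5]
10 rows
rot [[-0.02, 0.04, 1.51], [-0.02, 0.04, 1.51], [-0.02, 0.04, 1.51], [-0.02, 0.04, 1.51], [-0.02, 0.04, 1.51], [-0.02, 0.04, 1.51], [-0.02, 0.04, 1.51], [-0.02, 0.04, 1.51], [-0.02, 0.04, 1.51], [-0.02, 0.04, 1.51]]
xyz [[-32.5, 18.8, -4.2], [-32.0, 19.7, -4.2], [-31.5, 20.5, -4.2], [-30.9, 21.4, -4.2], [-30.3, 22.2, -4.2], [-29.7, 23.0, -4.2], [-29.1, 23.7, -4.3], [-28.5, 24.5, -4.3], [-27.8, 25.2, -4.3], [-27.2, 26.0, -4.3]]
```

View pics/s3.png

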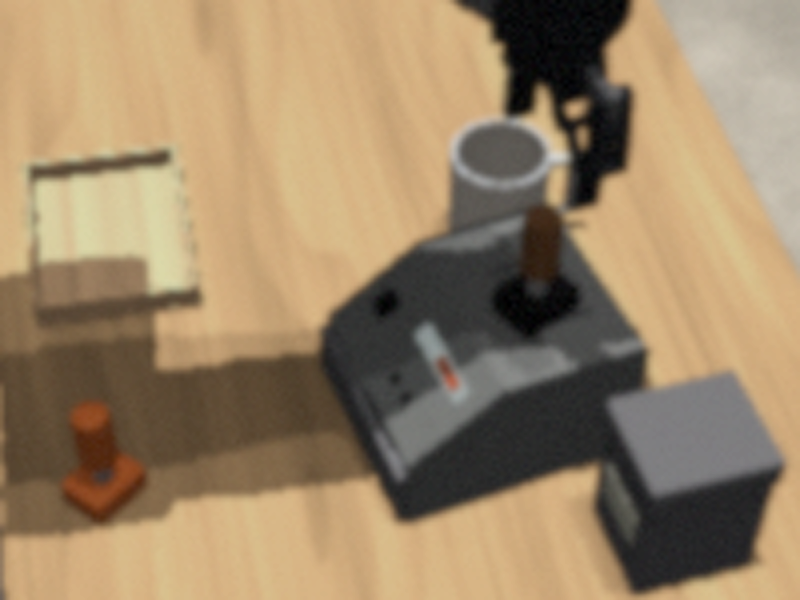

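```bash
python3 - <<'E'
from plan import *
s=state()
plan(s["position"],s["tcp_rot"],[((.33,-.29,.29),down(-.228))],mx=42)
E
```

```text
t 6.3 p [0.6915 0.0389 0.2626] open 1.001 F [-1.4 -0.1  3.6]
12 rows
rot [[-0.01, 0.0, 1.87], [-0.01, 0.0, 1.87], [-0.01, 0.0, 1.87], [-0.01, 0.0, 1.87], [-0.01, 0.0, 1.87], [-0.01, 0.0, 1.87], [-0.01, 0.0, 1.87], [-0.01, 0.0, 1.87], [-0.01, 0.0, 1.87], [-0.01, 0.0, 1.87], [-0.01, 0.0, 1.87], [-0.01, 0.0, 1.87]]
xyz [[-34.2, 22.1, -2.3], [-33.5, 23.2, -2.3], [-32.7, 24.3, -2.3], [-31.9, 25.4, -2.3], [-31.0, 26.4, -2.3], [-30.1, 27.4, -2.3], [-29.2, 28.4, -2.3], [-28.3, 29.3, -2.3], [-27.3, 30.2, -2.3], [-26.3, 31.1, -2.3], [-25.3, 31.9, -2.3], [-24.2, 32.7, -2.3]]
```

>>> {"op": "send_rows", "data": {
  "rot": [
    [0,0,1.87],
    [0,0,1.87],
    [0,0,1.87],
    [0,0,1.87],
    [0,0,1.87],
    [0,0,1.87],
    [0,0,1.87],
    [0,0,1.87],
    [0,0,1.87],
    [0,0,1.87],
    [0,0,1.87],
    [0,0,1.87],
    [0,0,0]
  ],
  "xyz": [
    [-34.2,22.1,-2.3],
    [-33.5,23.2,-2.3],
    [-32.7,24.3,-2.3],
    [-31.9,25.4,-2.3],
    [-31,26.4,-2.3],
    [-30.1,27.4,-2.3],
    [-29.2,28.4,-2.3],
    [-28.3,29.3,-2.3],
    [-27.3,30.2,-2.3],
    [-26.3,31.1,-2.3],
    [-25.3,31.9,-2.3],
    [-20,28,-2.3],
    [0,0,0]
  ],
  "grip": [-1,-1,-1,-1,-1,-1,-1,-1,-1,-1,-1,-1,-1]
}}

```text
time: 7.6
position: [0.3224, -0.2951, 0.291]
tcp_rot: [[0.971, -0.239, 0.011], [-0.238, -0.971, -0.004], [0.012, 0.002, -1.0]]
wrist_force: [0.7, -0.7, 0.3]
opening: 0.995
```

```bash
python3 - <<'E'
from plan import *
from h import *
from plant import camera
import pickle
s=state();c=camera("wrist");pickle.dump((c,s),open("w2.pkl","wb"))
cv2.imwrite("pics/w2.png",cv2.resize(c["pixels"],None,fx=1.5,fy=1.5))
E
```

```text
t 7.6 p [ 0.3224 -0.2951  0.291 ] open 0.995 F [ 0.7 -0.7  0.3]
```

View pics/w2.png

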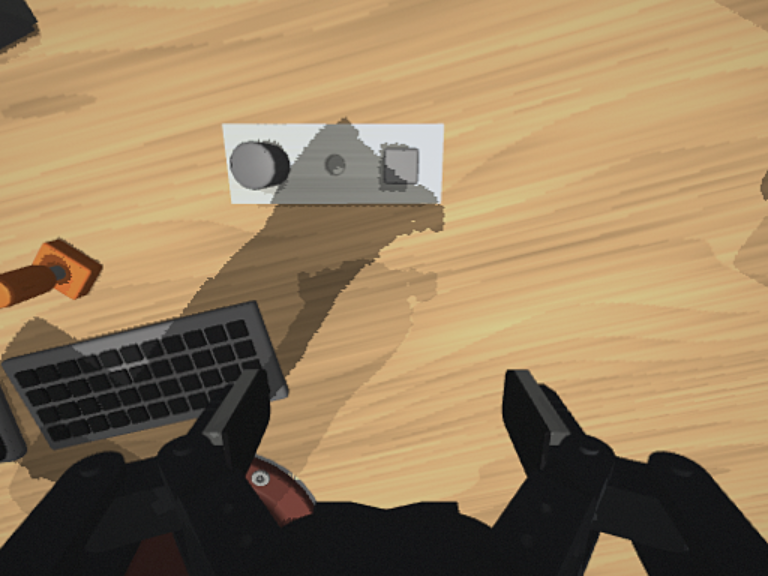

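```bash
python3 - <<'E'
from plan import *
from h import *
import pickle
c,s=pickle.load(open("w2.pkl","rb"))
cv2.imwrite("pics/w2c.png",cv2.resize(c["pixels"][75:145,140:305],None,fx=4.8,fy=4.8,interpolation=cv2.INTER_CUBIC))
f=lambda u,v,z:at_z(c,(u+.5)/1.5-.5,(v+.5)/1.5-.5,z)
print("pin",f(401,166,.15),"socket",f(335,164,.08))
a=[f(*q,.08) for q in [(222,124),(444,125),(442,205),(232,204)]];print(np.array(a),np.mean(a,0))
pin=f(401,166,.15)
plan(s["position"],s["tcp_rot"],[((pin[0],pin[1],.20),down(-.232)),((pin[0],pin[1],.125),down(-.232))],mx=30)
E
```

```text
pin [ 0.39397367 -0.32245434  0.15      ] socket [ 0.40623826 -0.27440336  0.08      ]
[[ 0.454668   -0.19851137  0.08      ]
 [ 0.41360719 -0.36374754  0.08      ]
 [ 0.35467666 -0.35039407  0.08      ]
 [ 0.39622761 -0.18452017  0.08      ]] [ 0.40479487 -0.27429329  0.08      ]
7 rows
rot [[0.02, -0.17, -0.13], [0.02, -0.17, -0.13], [0.02, -0.17, -0.13], [0.02, -0.17, -0.13], [0.0, 0.0, 0.0], [0.0, 0.0, 0.0], [0.0, 0.0, 0.0]]
xyz [[18.7, 2.3, 23.0], [18.8, 2.4, 22.9], [18.9, 2.4, 22.9], [18.9, 2.5, 22.8], [0.0, 0.0, 25.0], [0.0, 0.0, 25.0], [0.0, 0.0, 25.0]]
```

View pics/w2c.png

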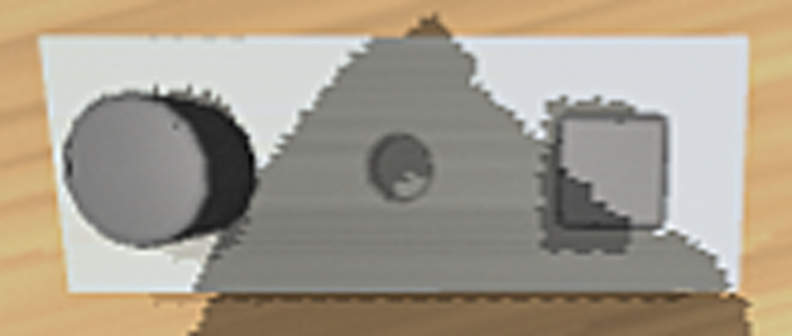

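>>> {"op": "send_rows", "data": {
  "rot": [
    [0,-0.2,0],
    [0,-0.2,0],
    [0,-0.2,0],
    [0,-0.1,0],
    [0,0,0]
  ],
  "xyz": [
    [18.7,2.3,23],
    [18.8,2.4,22.9],
    [18.9,2.4,22.9],
    [16,2,18],
    [0,0,0]
  ],
  "grip": [-1,-1,-1,-1,-1]
}}

```text
time: 8.15
position: [0.398, -0.3193, 0.2031]
tcp_rot: [[0.972, -0.234, 0.004], [-0.234, -0.972, -0.004], [0.005, 0.003, -1.0]]
wrist_force: [-0.1, -0.3, -0.5]
opening: 0.997
```

```bash
python3 - <<'E'
from plan import *
s=state()
plan(s["position"],s["tcp_rot"],[((.3945,-.3225,.120),down(-.24))],mx=25)
E
```

```text
t 8.15 p [ 0.398  -0.3193  0.2031] open 0.997 F [-0.1 -0.3 -0.5]
4 rows
rot [[0.04, -0.07, 0.05], [0.04, -0.07, 0.05], [0.04, -0.07, 0.05], [0.04, -0.07, 0.05]]
xyz [[-0.8, 0.9, 20.8], [-0.8, 0.9, 20.8], [-0.7, 0.9, 20.8], [-0.7, 1.0, 20.8]]
```

>>> {"op": "send_rows", "data": {
  "rot": [
    [0.1,-0.3,0.2],
    [0,0,0],
    [0,0,0],
    [0,0,0],
    [0,0,0]
  ],
  "xyz": [
    [-2,3,18],
    [-1,1,22],
    [0,0,22],
    [0,0,18],
    [0,0,0]
  ],
  "grip": [-1,-1,-1,-1,-1]
}}

```text
time: 8.65
position: [0.3966, -0.3194, 0.1237]
tcp_rot: [[0.973, -0.231, 0.001], [-0.231, -0.973, -0.002], [0.002, 0.001, -1.0]]
wrist_force: [0.2, -0.6, -0.1]
opening: 1.003
```

```bash
python3 - <<'E'
from plan import *
s=state();print(s["tcp_rot"].round(3))
plan(s["position"],s["tcp_rot"],[((.3943,-.3225,.120),down(-.24))],mx=25)
E
```

```text
t 8.65 p [ 0.3966 -0.3194  0.1237] open 1.003 F [ 0.2 -0.6 -0.1]
[[ 0.973 -0.231  0.001]
 [-0.231 -0.973 -0.002]
 [ 0.002  0.001 -1.   ]]
1 rows
rot [[0.08, -0.1, 0.42]]
xyz [[-1.5, 3.6, 3.7]]
```

>>> {"op": "send_rows", "data": {
  "rot": [
    [0,0,0.4],
    [0,0,0],
    [0,0,0]
  ],
  "xyz": [
    [-1.5,4,3],
    [0,0,0],
    [0,0,0]
  ],
  "grip": [-0.8,-0.3,0],
  "grip_force": 40
}}

```text
time: 8.95
position: [0.3952, -0.3233, 0.1235]
tcp_rot: [[0.972, -0.236, 0.004], [-0.236, -0.972, -0.004], [0.004, 0.003, -1.0]]
wrist_force: [-0.7, -0.4, 0.6]
opening: 0.58
```

>>> {"op": "send_rows", "data": {
  "rot": [
    [0,0,0],
    [0,0,0],
    [0,0,0],
    [0,0,0],
    [0,0,0],
    [0,0,0]
  ],
  "xyz": [
    [0,0,0],
    [0,0,0],
    [0,0,0],
    [0,0,0],
    [0,0,0],
    [0,0,0]
  ],
  "grip": [0.3,0.6,1,1,1,1],
  "grip_force": 60
}}

```text
time: 9.55
position: [0.3958, -0.324, 0.1253]
tcp_rot: [[0.972, -0.237, 0.005], [-0.237, -0.972, -0.006], [0.007, 0.004, -1.0]]
wrist_force: [0.1, -0.2, -0.1]
opening: 0.25
```

```bash
python3 - <<'E'
from plan import *
import pickle
s=state();print(s["tcp_rot"].round(4).tolist()); pickle.dump(s,open("pingrasp.pkl","wb"))
E
```

```text
t 9.55 p [ 0.3958 -0.324   0.1253] open 0.25 F [ 0.1 -0.2 -0.1]
[[0.9716, -0.2366, 0.0055], [-0.2366, -0.9716, -0.0058], [0.0067, 0.0043, -1.0]]
```

```bash
cat > geo.py <<'E'
from plan import *
RP=np.array([.6548,.0478,0]);Y=.1646
Rr=Ro.from_euler('z',Y).as_matrix()
hole=RP+Rr@[-.054,.052,.087]; inw=Rr@[np.sin(np.radians(35)),0,-np.cos(np.radians(35))]
ty=Rr@[0,-1,0]; Rh=np.c_[np.cross(ty,inw),ty,inw]
def tcp_for(depth,tip,R=Rh): return hole+inw*depth-R@np.array(tip)
E
python3 - <<'E'
from geo import *
s=state()
print(hole,inw); tip=[-.0015,0,.110]
p=tcp_for(-.035,tip); print(p)
p1=s["position"]+[0,0,.16]
plan(s["position"],s["tcp_rot"],[(p1,s["tcp_rot"]),(p,Rh)],mx=38)
E
```

```text
t 9.55 p [ 0.3958 -0.324   0.1253] open 0.25 F [ 0.1 -0.2 -0.1]
[0.59300926 0.09024885 0.087     ] [ 0.56582396  0.09398494 -0.81915204]
[0.51217691 0.07682237 0.20663741]
17 rows
rot [[0.0, 0.0, 0.0], [0.0, 0.0, 0.0], [0.0, 0.0, 0.0], [0.0, 0.0, 0.0], [0.0, 0.0, 0.0], [0.61, 2.85, -1.86], [0.61, 2.85, -1.86], [0.61, 2.85, -1.86], [0.61, 2.85, -1.86], [0.61, 2.85, -1.86], [0.61, 2.85, -1.86], [0.61, 2.85, -1.86], [0.61, 2.85, -1.86], [0.61, 2.85, -1.86], [0.61, 2.85, -1.86], [0.61, 2.85, -1.86], [0.61, 2.85, -1.86]]
xyz [[0.2, 0.1, -32.0], [0.2, 0.1, -32.0], [0.2, 0.1, -32.0], [0.2, 0.1, -32.0], [0.2, 0.1, -32.0], [1.5, -34.8, 6.4], [2.3, -34.6, 6.9], [3.0, -34.5, 7.4], [3.8, -34.3, 7.9], [4.5, -34.1, 8.5], [5.1, -33.8, 9.1], [5.8, -33.5, 9.7], [6.3, -33.2, 10.4], [6.9, -32.9, 11.1], [7.4, -32.6, 11.8], [7.8, -32.2, 12.5], [8.2, -31.8, 13.2]]
```

>>> {"op": "send_rows", "data": {
  "rot": [
    [0,0,0],
    [0,0,0],
    [0,0,0],
    [0,0,0],
    [0,0,0],
    [0,0,0]
  ],
  "xyz": [
    [0,0,-15],
    [0,0,-30],
    [0,0,-32],
    [0,0,-32],
    [0,0,-32],
    [0,0,-20]
  ],
  "grip": [1,1,1,1,1,1]
}}

```text
time: 10.15
position: [0.3929, -0.321, 0.2883]
tcp_rot: [[0.972, -0.237, -0.001], [-0.237, -0.972, 0.001], [-0.001, -0.001, -1.0]]
wrist_force: [0.6, 0.4, -0.9]
opening: 0.253
```

```bash
python3 - <<'E'
from geo import *
s=state()
tip=[-.0015,0,.110]
p=tcp_for(-.035,tip)
plan(s["position"],s["tcp_rot"],[(p,Rh)],mx=38)
E
```

```text
t 10.15 p [ 0.3929 -0.321   0.2883] open 0.253 F [ 0.6  0.4 -0.9]
12 rows
rot [[0.58, 2.88, -1.87], [0.58, 2.88, -1.87], [0.58, 2.88, -1.87], [0.58, 2.88, -1.87], [0.58, 2.88, -1.87], [0.58, 2.88, -1.87], [0.58, 2.88, -1.87], [0.58, 2.88, -1.87], [0.58, 2.88, -1.87], [0.58, 2.88, -1.87], [0.58, 2.88, -1.87], [0.58, 2.88, -1.87]]
xyz [[1.8, -34.6, 6.8], [2.6, -34.4, 7.3], [3.3, -34.2, 7.8], [4.0, -34.0, 8.3], [4.7, -33.8, 8.9], [5.3, -33.5, 9.5], [5.9, -33.3, 10.1], [6.5, -33.0, 10.8], [7.0, -32.6, 11.4], [7.5, -32.3, 12.1], [7.9, -31.9, 12.8], [8.3, -31.5, 13.6]]
```

>>> {"op": "send_rows", "data": {
  "rot": [
    [0.58,2.88,-1.87],
    [0.58,2.88,-1.87],
    [0.58,2.88,-1.87],
    [0.58,2.88,-1.87],
    [0.58,2.88,-1.87],
    [0.58,2.88,-1.87],
    [0.58,2.88,-1.87],
    [0.58,2.88,-1.87],
    [0.58,2.88,-1.87],
    [0.58,2.88,-1.87],
    [0,0,0]
  ],
  "xyz": [
    [1.8,-34.6,6.8],
    [2.6,-34.4,7.3],
    [3.3,-34.2,7.8],
    [4,-34,8.3],
    [4.7,-33.8,8.9],
    [5.3,-33.5,9.5],
    [5.9,-33.3,10.1],
    [6.5,-33,10.8],
    [7,-32.6,11.4],
    [7.5,-32.3,12.1],
    [0,0,0]
  ],
  "grip": [1,1,1,1,1,1,1,1,1,1,1]
}}

```text
time: 11.25
position: [0.4945, 0.0205, 0.221]
tcp_rot: [[0.855, 0.11, 0.506], [0.09, -0.994, 0.064], [0.51, -0.009, -0.86]]
wrist_force: [-0.0, -0.3, -0.4]
opening: 0.25
```

```bash
python3 - <<'E'
from geo import *
s=state()
tip=[-.0015,0,.110]
p=tcp_for(-.03,tip)
plan(s["position"],s["tcp_rot"],[(p,Rh)],mx=25,mr=5)
E
```

```text
t 11.25 p [0.4945 0.0205 0.221 ] open 0.25 F [-0.  -0.3 -0.4]
3 rows
rot [[0.42, 1.44, -0.96], [0.42, 1.44, -0.96], [0.42, 1.44, -0.96]]
xyz [[4.4, -18.0, 10.0], [4.5, -17.9, 10.2], [4.5, -17.7, 10.4]]
```

>>> {"op": "send_rows", "data": {
  "rot": [
    [0.42,1.44,-0.96],
    [0.42,1.44,-0.96],
    [0.42,1.44,-0.96],
    [0,0,0]
  ],
  "xyz": [
    [4.4,-18,8],
    [4.5,-17.9,8],
    [4.5,-17.7,7],
    [0,0,0]
  ],
  "grip": [1,1,1,1]
}}

```text
time: 11.65
position: [0.5109, 0.0783, 0.2088]
tcp_rot: [[0.807, 0.166, 0.567], [0.137, -0.986, 0.094], [0.575, 0.001, -0.818]]
wrist_force: [0.3, -1.3, -1.0]
opening: 0.249
```

```bash
python3 - <<'E'
from geo import *
from h import *
from plant import camera
import pickle
s=state();c=camera("wrist");S=camera("side");pickle.dump((c,s,S),open("w3.pkl","wb"))
tip=[-.0015,0,.110]
print("tip proj",proj(c,s["position"]+s["tcp_rot"]@np.array(tip)),"hole proj",proj(c,hole))
print(s["tcp_rot"].round(4)); p=s["position"]+s["tcp_rot"]@np.array(tip)-hole
print("tip in hole frame",(Rh.T@p*1000).round(1))
cv2.imwrite("pics/w3.png",cv2.resize(c["pixels"],None,fx=1.5,fy=1.5)); crop(S["pixels"],180,340,100,220,5,"pics/s4.png")
E
```

```text
t 11.65 p [0.5109 0.0783 0.2088] open 0.249 F [ 0.3 -1.3 -1. ]
tip proj [[257.40987219 197.93407968]] hole proj [[258.90829056 186.65527946]]
[[ 0.807   0.1659  0.5667]
 [ 0.1365 -0.9861  0.0943]
 [ 0.5745  0.0013 -0.8185]]
tip in hole frame [  0.6  -1.7 -37.3]
```

View pics/w3.png

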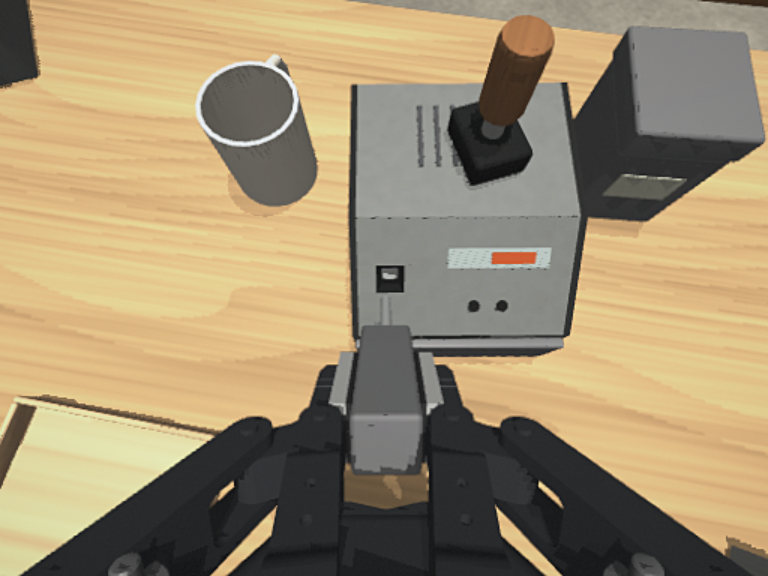

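View pics/s4.png

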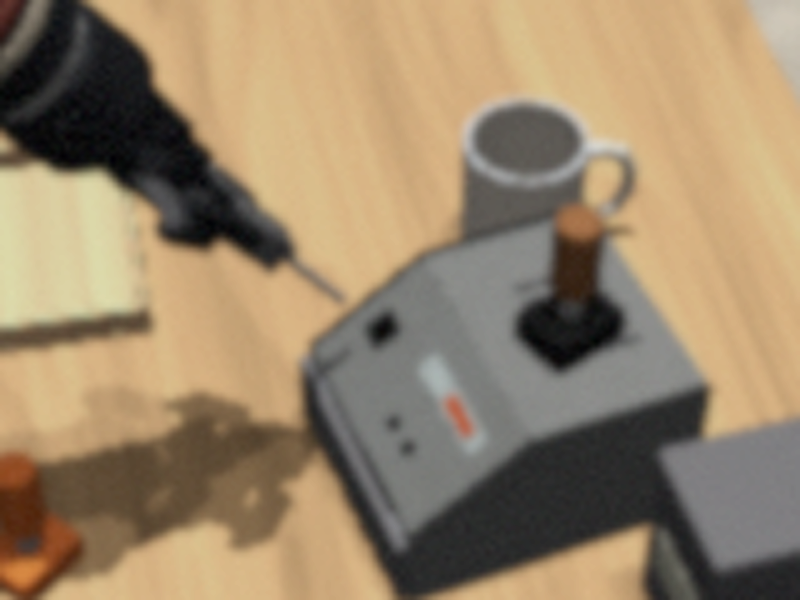

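```bash
python3 - <<'E'
from geo import *
from h import *
import pickle
c,s,S=pickle.load(open("w3.pkl","rb"))
cv2.imwrite("pics/w3c.png",cv2.resize(c["pixels"][165:225,230:290],None,fx=9,fy=9,interpolation=cv2.INTER_CUBIC))
E
```

```text
(no output)
```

View pics/w3c.png

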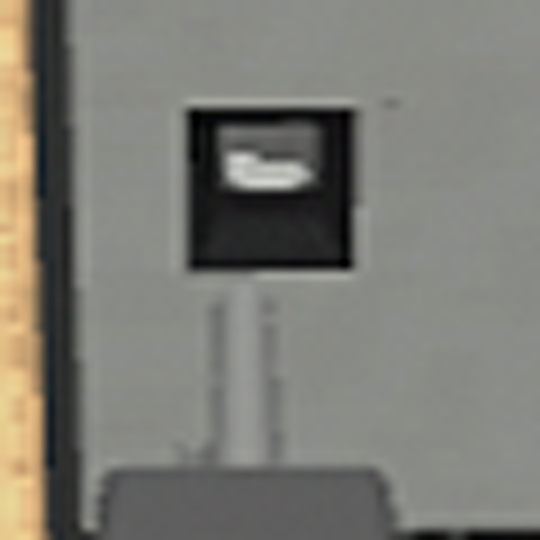

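>>> {"op": "send_rows", "data": {
  "rot": [
    [0,0,0.15],
    [0,0,0],
    [0,0,0],
    [0,0,0]
  ],
  "xyz": [
    [-0.5,3,4],
    [0,1,10],
    [0,0.5,10],
    [0,0,0]
  ],
  "grip": [1,1,1,1]
}}

```text
time: 12.15
position: [0.528, 0.0711, 0.1896]
tcp_rot: [[0.807, 0.157, 0.569], [0.129, -0.988, 0.089], [0.576, 0.002, -0.818]]
wrist_force: [-0.3, -0.2, -0.9]
opening: 0.25
```

```bash
cat >> geo.py <<'E'
hole=hole+Rh@[.0013,.0008,0]; TIP=np.array([-.0001,-.0006,.110])
def rep(s):
    p=s["position"]+s["tcp_rot"]@TIP-hole
    print("tip in hole frame mm",(Rh.T@p*1000).round(1),"rot err deg",np.degrees(Ro.from_matrix(s["tcp_rot"].T@Rh).as_rotvec()).round(2))
E
python3 - <<'E'
from geo import *
rep(state())
E
```

```text
t 12.15 p [0.528  0.0711 0.1896] open 0.25 F [-0.3 -0.2 -0.9]
tip in hole frame mm [  2.6   7.4 -12.7] rot err deg [ 0.3  -0.14 -0.27]
```

```bash
python3 - <<'E'
from geo import *
from h import *
from plant import camera,env
s=state();rep(s);print(s["qd"].round(3))
c=camera("wrist")
s=state();rep(s);print(s["qd"].round(3))
cv2.imwrite("pics/w4c.png",cv2.resize(c["pixels"][165:225,230:290],None,fx=9,fy=9,interpolation=cv2.INTER_CUBIC))
print(proj(c,hole),proj(c,s["position"]+s["tcp_rot"]@TIP))
E
```

```text
t 12.15 p [0.528  0.0711 0.1896] open 0.25 F [-0.3 -0.2 -0.9]
tip in hole frame mm [  2.6   7.4 -12.7] rot err deg [ 0.3  -0.14 -0.27]
[-0.015 -0.009  0.007  0.016  0.002 -0.003]
t 12.2 p [0.5278 0.0712 0.19  ] open 0.251 F [ 0.8  0.4 -0.8]
tip in hole frame mm [  2.7   7.3 -13. ] rot err deg [ 0.3  -0.15 -0.26]
[ 0.006 -0.021  0.002  0.019  0.002 -0.   ]
[[249.07418692 194.83680647]] [[256.64134131 196.53417518]]
```

View pics/w4c.png

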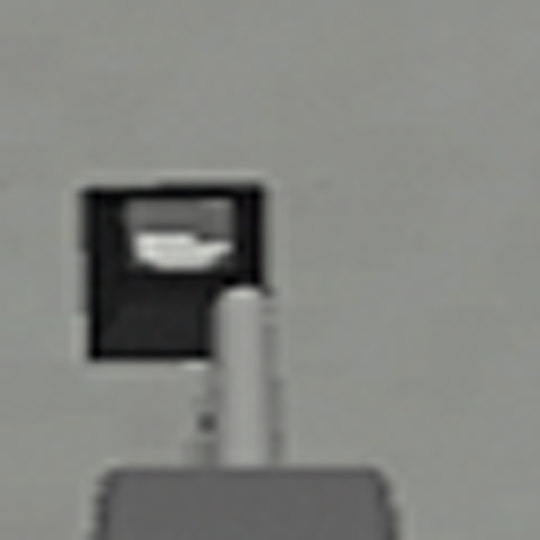

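>>> {"op": "send_rows", "data": {
  "rot": [
    [0.3,0,-0.2],
    [0,0,0],
    [0,0,0]
  ],
  "xyz": [
    [-2.7,-7.3,0],
    [0,0,0],
    [0,0,0]
  ],
  "grip": [1,1,1]
}}

```text
time: 12.5
position: [0.5242, 0.078, 0.1884]
tcp_rot: [[0.807, 0.163, 0.568], [0.132, -0.987, 0.094], [0.575, -0.001, -0.818]]
wrist_force: [-0.1, 0.6, -1.2]
opening: 0.251
```

```bash
python3 - <<'E'
from geo import *
s=state();rep(s);print(s["qd"].round(3))
E
```

```text
t 12.5 p [0.5242 0.078  0.1884] open 0.251 F [-0.1  0.6 -1.2]
tip in hole frame mm [ -0.3  -0.6 -13.2] rot err deg [-0.   -0.13 -0.09]
[ 0.005 -0.005 -0.007  0.002  0.002  0.003]
```

>>> {"op": "send_rows", "data": {
  "rot": [
    [0,0,0],
    [0,0,0],
    [0,0,0]
  ],
  "xyz": [
    [0,0,8],
    [0,0,8],
    [0,0,0]
  ],
  "grip": [1,1,1]
}}

```text
time: 12.8
position: [0.5343, 0.0798, 0.1751]
tcp_rot: [[0.806, 0.163, 0.569], [0.133, -0.987, 0.094], [0.577, -0.0, -0.817]]
wrist_force: [0.4, 0.1, -0.6]
opening: 0.249
```

```bash
python3 - <<'E'
from geo import *
s=state();rep(s);print(s["qd"].round(3))
E
```

```text
t 12.8 p [0.5343 0.0798 0.1751] open 0.249 F [ 0.4  0.1 -0.6]
tip in hole frame mm [ 0.7 -0.7  3.6] rot err deg [ 0.01 -0.23 -0.07]
[ 0.    -0.007  0.     0.008  0.002 -0.001]
```

>>> {"op": "send_rows", "data": {
  "rot": [
    [0,-0.2,0],
    [0,0,0],
    [0,0,0]
  ],
  "xyz": [
    [-0.5,0.5,7],
    [-0.2,0,9],
    [0,0,0]
  ],
  "grip": [1,1,1]
}}

```text
time: 13.1
position: [0.5437, 0.0808, 0.16]
tcp_rot: [[0.809, 0.163, 0.566], [0.133, -0.987, 0.094], [0.573, -0.001, -0.819]]
wrist_force: [-0.4, -0.3, -0.4]
opening: 0.244
```

```bash
python3 - <<'E'
from geo import *
from h import *
from plant import camera
s=state();rep(s);print(s["qd"].round(3))
c=camera("wrist");cv2.imwrite("pics/w5c.png",cv2.resize(c["pixels"][165:225,230:290],None,fx=9,fy=9,interpolation=cv2.INTER_CUBIC))
E
```

```text
t 13.1 p [0.5437 0.0808 0.16  ] open 0.244 F [-0.4 -0.3 -0.4]
tip in hole frame mm [-0.7 -0.1 21.4] rot err deg [ 0.01  0.02 -0.07]
[ 0.    -0.008  0.003  0.014  0.    -0.002]
```

View pics/w5c.png

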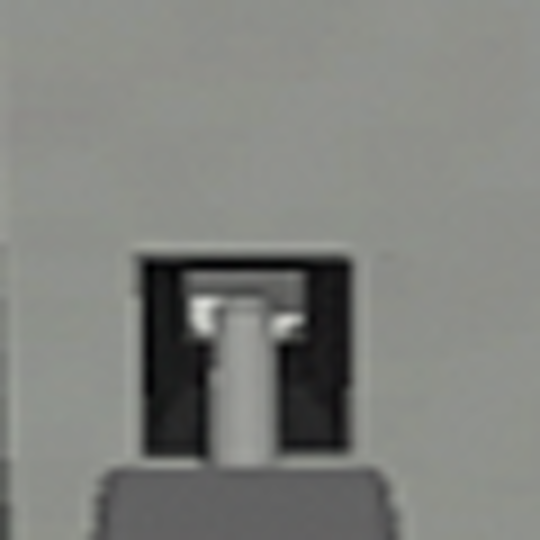

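>>> {"op": "send_rows", "data": {
  "rot": [
    [0,0,0],
    [0,0,0],
    [0,0,0],
    [0,0,0]
  ],
  "xyz": [
    [0.3,0,5],
    [0,0,5],
    [0,0,1],
    [0,0,0]
  ],
  "grip": [1,1,1,1]
}}

```text
time: 13.55
position: [0.5506, 0.0821, 0.1511]
tcp_rot: [[0.808, 0.163, 0.566], [0.133, -0.987, 0.094], [0.574, -0.001, -0.819]]
wrist_force: [-3.2, -0.2, 3.6]
opening: 0.251
```

```bash
python3 - <<'E'
from geo import *
from h import *
from plant import camera
s=state();rep(s)
S=camera("side");crop(S["pixels"],180,340,100,220,5,"pics/s5.png")
E
```

```text
t 13.55 p [0.5506 0.0821 0.1511] open 0.251 F [-3.2 -0.2  3.6]
tip in hole frame mm [-0.  -0.3 32.7] rot err deg [-0.01 -0.01 -0.06]
```

View pics/s5.png

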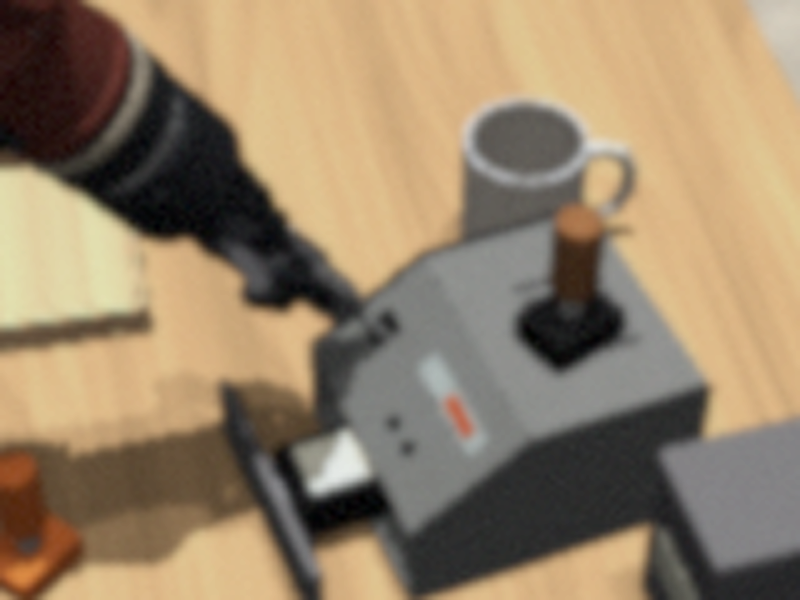

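>>> {"op": "send_rows", "data": {
  "rot": [
    [0,0,0],
    [0,0,0],
    [0,0,0],
    [0,0,0],
    [0,0,0],
    [0,0,0]
  ],
  "xyz": [
    [0,0,-10],
    [0,0,-15],
    [0,0,-18],
    [0,0,-20],
    [0,0,-20],
    [0,0,0]
  ],
  "grip": [1,1,1,1,1,1]
}}

```text
time: 14.2
position: [0.5, 0.0738, 0.2234]
tcp_rot: [[0.808, 0.163, 0.566], [0.133, -0.987, 0.094], [0.574, -0.0, -0.819]]
wrist_force: [0.5, -0.3, -2.2]
opening: 0.247
```

```bash
python3 - <<'E'
from geo import *
import pickle
s=state();rep(s)
g=pickle.load(open("pingrasp.pkl","rb"))
plan(s["position"],s["tcp_rot"],[((.3958,-.324,.285),down(-.239))],mx=38)
E
```

```text
t 14.2 p [0.5    0.0738 0.2234] open 0.247 F [ 0.5 -0.3 -2.2]
tip in hole frame mm [ -0.5  -0.3 -55.9] rot err deg [ 0.02 -0.   -0.04]
11 rows
rot [[-0.64, -3.14, 2.03], [-0.64, -3.14, 2.03], [-0.64, -3.14, 2.03], [-0.64, -3.14, 2.03], [-0.64, -3.14, 2.03], [-0.64, -3.14, 2.03], [-0.64, -3.14, 2.03], [-0.64, -3.14, 2.03], [-0.64, -3.14, 2.03], [-0.64, -3.14, 2.03], [-0.64, -3.14, 2.03]]
xyz [[-9.3, 34.1, -13.3], [-8.8, 34.6, -12.5], [-8.2, 35.0, -11.6], [-7.5, 35.4, -10.8], [-6.9, 35.8, -10.0], [-6.1, 36.1, -9.2], [-5.3, 36.4, -8.5], [-4.4, 36.7, -7.8], [-3.6, 36.9, -7.2], [-2.6, 37.1, -6.6], [-1.6, 37.3, -6.1]]
```

>>> {"op": "send_rows", "data": {
  "rot": [
    [-0.64,-3.14,2.03],
    [-0.64,-3.14,2.03],
    [-0.64,-3.14,2.03],
    [-0.64,-3.14,2.03],
    [-0.64,-3.14,2.03],
    [-0.64,-3.14,2.03],
    [-0.64,-3.14,2.03],
    [-0.64,-3.14,2.03],
    [-0.64,-3.14,2.03],
    [-0.5,-2.5,1.6],
    [0,0,0],
    [0,0,0]
  ],
  "xyz": [
    [-9.3,34.1,-13.3],
    [-8.8,34.6,-12.5],
    [-8.2,35,-11.6],
    [-7.5,35.4,-10.8],
    [-6.9,35.8,-10],
    [-6.1,36.1,-9.2],
    [-5.3,36.4,-8.5],
    [-4.4,36.7,-7.8],
    [-3.6,36.9,-7.2],
    [-2.6,30,-6.6],
    [0,0,0],
    [0,0,0]
  ],
  "grip": [1,1,1,1,1,1,1,1,1,1,1,1]
}}

```text
time: 15.4
position: [0.4013, -0.2952, 0.2783]
tcp_rot: [[0.978, -0.205, 0.048], [-0.205, -0.979, 0.0], [0.047, -0.01, -0.999]]
wrist_force: [1.2, 0.4, -0.9]
opening: 0.25
```

```bash
python3 - <<'E'
from geo import *
s=state();print(s["qd"].round(3))
plan(s["position"],s["tcp_rot"],[((.3953,-.3235,.245),down(-.239))],mx=30,mr=4)
E
```

```text
t 15.4 p [ 0.4013 -0.2952  0.2783] open 0.25 F [ 1.2  0.4 -0.9]
[-0.019  0.028  0.025 -0.004 -0.012  0.001]
2 rows
rot [[-0.31, -1.33, 0.92], [-0.31, -1.33, 0.92]]
xyz [[-0.8, 14.6, 16.5], [-0.2, 14.5, 16.6]]
```

>>> {"op": "send_rows", "data": {
  "rot": [
    [-0.31,-1.33,0.92],
    [-0.31,-1.33,0.92],
    [0,0,0],
    [0,0,0]
  ],
  "xyz": [
    [-0.8,14.6,15],
    [-0.2,14.5,10],
    [0,0,0],
    [0,0,0]
  ],
  "grip": [1,1,1,1]
}}

```text
time: 15.8
position: [0.3954, -0.3218, 0.2512]
tcp_rot: [[0.972, -0.235, -0.001], [-0.235, -0.972, 0.001], [-0.001, -0.001, -1.0]]
wrist_force: [-0.2, 1.0, -0.7]
opening: 0.248
```

```bash
python3 - <<'E'
from geo import *
from h import *
from plant import camera
c=camera("wrist")
s=state();print(s["tcp_rot"].round(4).tolist())
print("tip",s["position"]+s["tcp_rot"]@TIP)
plan(s["position"],s["tcp_rot"],[((.3953,-.3235,.24),down(-.239))],mx=30,mr=4)
cv2.imwrite("pics/w6.png",cv2.resize(c["pixels"],None,fx=1.5,fy=1.5))
E
```

```text
t 15.85 p [ 0.3954 -0.3217  0.2512] open 0.247 F [ 0.1 -0.1 -1.4]
[[0.972, -0.2349, -0.0007], [-0.2349, -0.972, 0.0014], [-0.001, -0.0012, -1.0]]
tip [ 0.39536401 -0.32098257  0.14123098]
1 rows
rot [[-0.07, 0.06, 0.11]]
xyz [[0.3, 1.7, 11.2]]
```

View pics/w6.png

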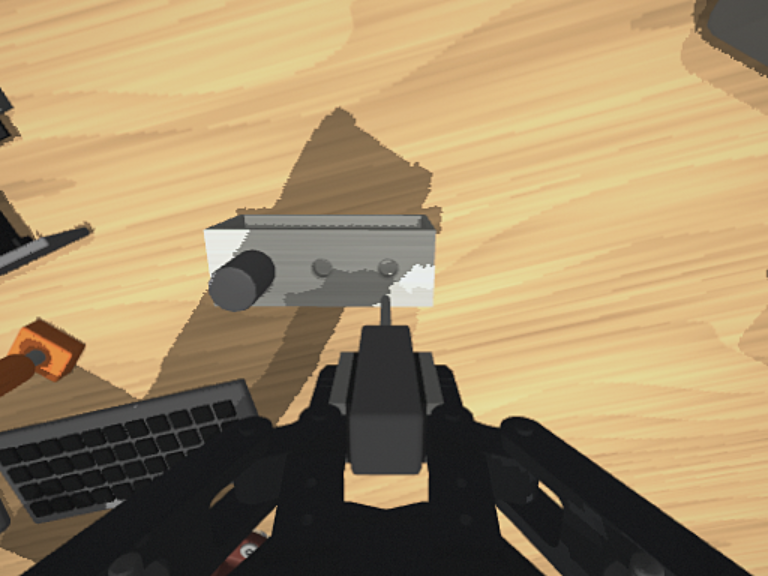

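```bash
python3 - <<'E'
from geo import *
from h import *
from plant import camera
c=camera("wrist")
s=state()
im=cv2.cvtColor(c["pixels"],cv2.COLOR_BGR2GRAY)
crop(c["pixels"],200,300,150,220,8,"pics/w6c.png")
print("tip px",proj(c,s["position"]+s["tcp_rot"]@TIP))
print("socket",at_z(c,388/1.5-.17,268/1.5-.17,.08), "corners",[at_z(c,u/1.5-.17,v/1.5-.17,.08).round(4).tolist() for u,v in [(205,229),(435,233),(433,306)]])
E
```

```text
t 15.9 p [ 0.3955 -0.3218  0.2516] open 0.249 F [ 0.7  0.  -0.9]
tip px [[256.85650797 196.06545686]]
socket [ 0.39476858 -0.3227941   0.08      ] corners [[0.4549, -0.1997, 0.08], [0.4125, -0.3626, 0.08], [0.3566, -0.3497, 0.08]]
```

View pics/w6c.png

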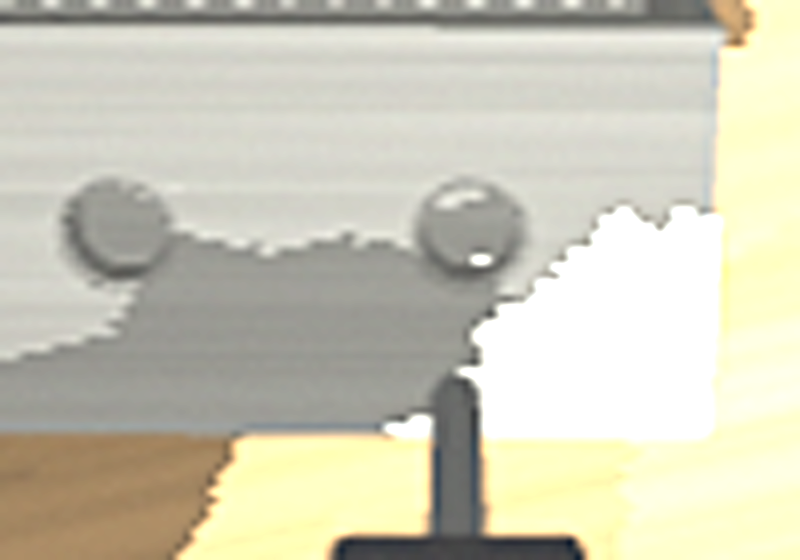

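>>> {"op": "send_rows", "data": {
  "rot": [
    [0,0,0.2],
    [0,0,0],
    [0,0,0],
    [0,0,0],
    [0,0,0]
  ],
  "xyz": [
    [0.8,1.9,10],
    [0,0,15],
    [0,0,15],
    [0,0,10],
    [0,0,0]
  ],
  "grip": [1,1,1,1,1]
}}

```text
time: 16.4
position: [0.3967, -0.323, 0.2001]
tcp_rot: [[0.972, -0.237, 0.003], [-0.237, -0.972, -0.001], [0.003, 0.001, -1.0]]
wrist_force: [-0.9, -0.6, 0.3]
opening: 0.25
```

```bash
python3 - <<'E'
from geo import *
s=state();print(s["tcp_rot"].round(4).tolist())
print("tip",s["position"]+s["tcp_rot"]@TIP)
plan(s["position"],s["tcp_rot"],[((.3956,-.3237,.18),down(-.239))],mx=30,mr=4)
E
```

```text
t 16.4 p [ 0.3967 -0.323   0.2001] open 0.25 F [-0.9 -0.6  0.3]
[[0.9716, -0.2368, 0.0032], [-0.2368, -0.9716, -0.0014], [0.0034, 0.0006, -1.0]]
tip [ 0.39711836 -0.32258231  0.09011454]
1 rows
rot [[0.04, -0.2, -0.0]]
xyz [[-1.0, 0.9, 20.1]]
```

>>> {"op": "send_rows", "data": {
  "rot": [
    [0,-0.2,0],
    [0,0,0],
    [0,0,0]
  ],
  "xyz": [
    [-1.5,0.7,1],
    [-0.3,0,12],
    [0,0,0]
  ],
  "grip": [1,1,1]
}}

```text
time: 16.7
position: [0.3951, -0.3236, 0.1871]
tcp_rot: [[0.972, -0.237, 0.001], [-0.237, -0.972, -0.002], [0.001, 0.001, -1.0]]
wrist_force: [-0.5, -0.2, -1.0]
opening: 0.253
```

```bash
python3 - <<'E'
from geo import *
from h import *
from plant import camera
s=state()
print("tip",s["position"]+s["tcp_rot"]@TIP)
c=camera("wrist");crop(c["pixels"],200,300,150,220,8,"pics/w7c.png")
E
```

```text
t 16.7 p [ 0.3951 -0.3236  0.1871] open 0.253 F [-0.5 -0.2 -1. ]
tip [ 0.39520219 -0.32315439  0.0770914 ]
```

View pics/w7c.png

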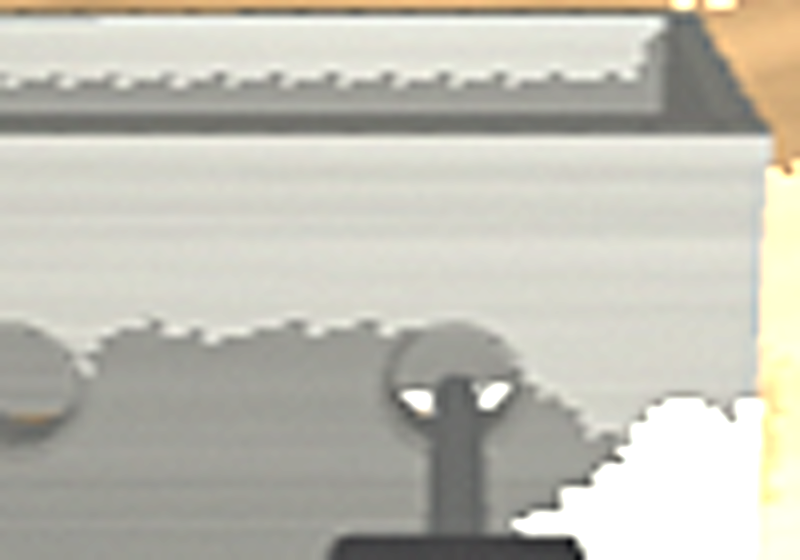

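>>> {"op": "send_rows", "data": {
  "rot": [
    [0,0,0],
    [0,0,0],
    [0,0,0],
    [0,0,0],
    [0,0,0]
  ],
  "xyz": [
    [0,0,12],
    [0,0,16],
    [0,0,16],
    [0,0,8],
    [0,0,0]
  ],
  "grip": [1,1,1,1,1]
}}

```text
time: 17.25
position: [0.3969, -0.3257, 0.1363]
tcp_rot: [[0.972, -0.237, 0.005], [-0.237, -0.972, -0.006], [0.006, 0.005, -1.0]]
wrist_force: [-0.0, -0.6, -0.8]
opening: 0.251
```

>>> {"op": "send_rows", "data": {
  "rot": [
    [0.2,-0.3,0],
    [0,0,0],
    [0,0,0]
  ],
  "xyz": [
    [-1.4,-1.4,5],
    [0,0,4],
    [0,0,0]
  ],
  "grip": [1,1,1]
}}

```text
time: 17.55
position: [0.3965, -0.3246, 0.1282]
tcp_rot: [[0.972, -0.237, 0.001], [-0.237, -0.972, -0.002], [0.002, 0.002, -1.0]]
wrist_force: [0.1, -0.3, 0.0]
opening: 0.249
```

>>> {"op": "send_rows", "data": {
  "rot": [
    [0,0,0],
    [0,0,0],
    [0,0,0]
  ],
  "xyz": [
    [-0.5,-0.4,2.5],
    [0,0,0.8],
    [0,0,0]
  ],
  "grip": [1,1,1]
}}

```text
time: 17.85
position: [0.3965, -0.3244, 0.1253]
tcp_rot: [[0.972, -0.237, 0.002], [-0.237, -0.972, -0.003], [0.003, 0.003, -1.0]]
wrist_force: [-0.8, 0.4, -0.5]
opening: 0.247
```

>>> {"op": "send_rows", "data": {
  "rot": [
    [0,0,0],
    [0,0,0],
    [0,0,0],
    [0,0,0],
    [0,0,0],
    [0,0,0],
    [0,0,0],
    [0,0,0]
  ],
  "xyz": [
    [0,0,0.5],
    [0,0,0],
    [0,0,0],
    [0,0,0],
    [0,0,-15],
    [0,0,-30],
    [0,0,-40],
    [0,0,-40]
  ],
  "grip": [1,0.3,-0.3,-0.8,-0.8,-0.8,-0.8,-0.8]
}}

```text
time: 18.65
position: [0.3939, -0.3217, 0.249]
tcp_rot: [[0.972, -0.237, -0.004], [-0.237, -0.972, 0.004], [-0.005, -0.003, -1.0]]
wrist_force: [1.0, 0.0, 0.1]
opening: 0.896
```

```bash
python3 - <<'E'
from geo import *
from h import *
from plant import camera
s=state()
c=camera("wrist");cv2.imwrite("pics/w8.png",cv2.resize(c["pixels"],None,fx=1.5,fy=1.5))
crop(camera("side")["pixels"],180,280,240,350,5,"pics/s8.png")
s=state()
cart=RP+Rr@[-.144,0,0]; print("cart",cart)
# view pose
plan(s["position"],s["tcp_rot"],[((.42,.01,.27),down(.1646))],mx=40)
E
```

```text
t 18.65 p [ 0.3939 -0.3217  0.249 ] open 0.896 F [1.  0.  0.1]
t 18.75 p [ 0.396  -0.3239  0.2529] open 0.897 F [ 0.1 -0.3  0.7]
cart [0.51274631 0.02420448 0.        ]
9 rows
rot [[0.02, -0.01, -2.57], [0.02, -0.01, -2.57], [0.02, -0.01, -2.57], [0.02, -0.01, -2.57], [0.02, -0.01, -2.57], [0.02, -0.01, -2.57], [0.02, -0.01, -2.57], [0.02, -0.01, -2.57], [0.02, -0.01, -2.57]]
xyz [[-6.2, -36.7, -2.0], [-4.5, -36.9, -2.0], [-2.9, -37.1, -2.0], [-1.2, -37.2, -2.0], [0.4, -37.2, -1.9], [2.1, -37.1, -1.9], [3.8, -37.0, -1.9], [5.4, -36.8, -1.9], [7.1, -36.5, -1.9]]
```

View pics/w8.png

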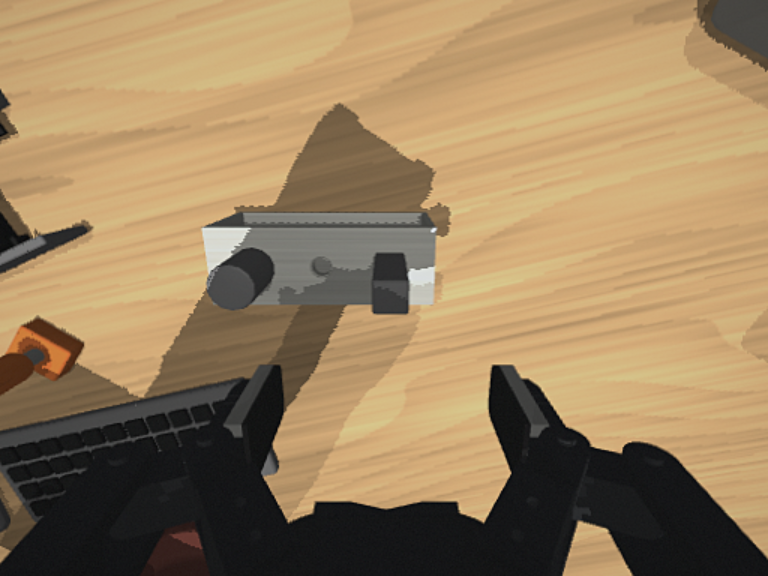

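View pics/s8.png

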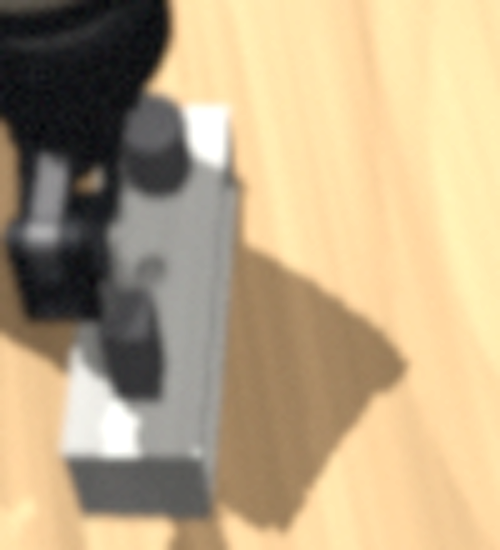

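>>> {"op": "send_rows", "data": {
  "rot": [
    [0,0,-2.57],
    [0,0,-2.57],
    [0,0,-2.57],
    [0,0,-2.57],
    [0,0,-2.57],
    [0,0,-2.57],
    [0,0,-2.57],
    [0,0,-2.57],
    [0,0,-2.57],
    [0,0,0],
    [0,0,0]
  ],
  "xyz": [
    [-6.2,-36.7,-2],
    [-4.5,-36.9,-2],
    [-2.9,-37.1,-2],
    [-1.2,-37.2,-2],
    [0.4,-37.2,-1.9],
    [2.1,-37.1,-1.9],
    [3.8,-37,-1.9],
    [5.4,-36.8,-1.9],
    [7,-32,-1.9],
    [0,0,0],
    [0,0,0]
  ],
  "grip": [-1,-1,-1,-1,-1,-1,-1,-1,-1,-1,-1]
}}

```text
time: 19.85
position: [0.4188, 0.0166, 0.2682]
tcp_rot: [[0.984, 0.178, 0.005], [0.178, -0.984, -0.005], [0.004, 0.006, -1.0]]
wrist_force: [0.0, 0.4, 0.0]
opening: 0.999
```

```bash
python3 - <<'E'
from geo import *
from h import *
from plant import camera
import pickle
c=camera("wrist");s=state();pickle.dump((c,s),open("w9.pkl","wb"))
cv2.imwrite("pics/w9.png",cv2.resize(c["pixels"],None,fx=1.5,fy=1.5))
L=[[-.144+a,b,.048] for a,b in [(.045,.025),(.045,-.025),(-.045,-.025),(-.045,.025)]]
print((proj(c,[RP+Rr@l for l in L])*1.5).round(0).tolist())
E
```

```text
t 19.9 p [0.4188 0.0164 0.2682] open 0.996 F [-0.1  0.7  0.1]
[[364.0, 74.0], [430.0, 75.0], [425.0, 197.0], [365.0, 196.0]]
```

View pics/w9.png

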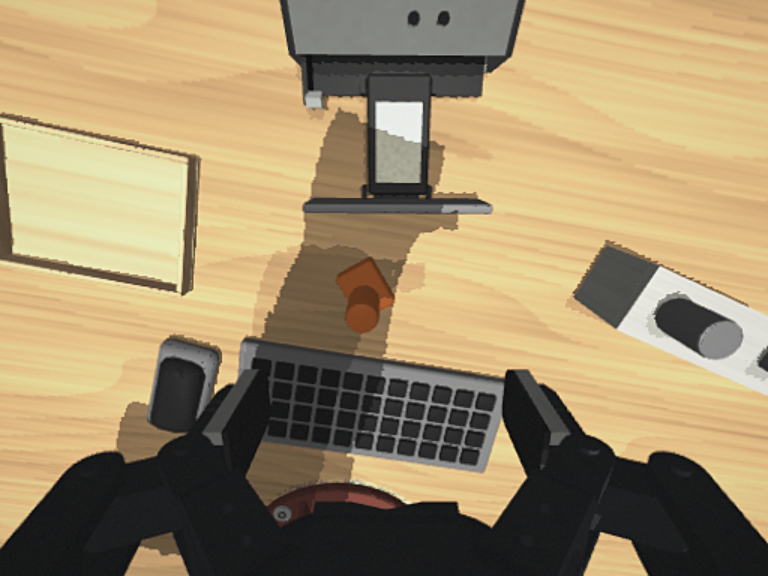

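```bash
python3 - <<'E'
from geo import *
from h import *
import pickle
c,s=pickle.load(open("w9.pkl","rb"))
crop(c["pixels"],225,305,40,150,5,"pics/w9c.png")
E
```

```text
(no output)
```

View pics/w9c.png

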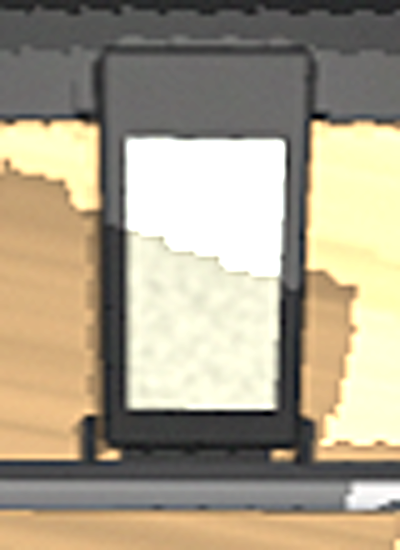

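```bash
python3 - <<'E'
from geo import *
from h import *
import pickle
c,s=pickle.load(open("w9.pkl","rb"))
P=np.array([at_z(c,225+u/5-.4,40+v/5-.4,.048) for u,v in [(102,50),(312,50),(299,443),(105,443)]]);m=P.mean(0);print(P.round(4),m)
d=(P[0]+P[1]-P[2]-P[3]);print("yaw",np.arctan2(d[1],d[0]), "reader frame",Rr.T@(m-RP))
yaw=np.arctan2(d[1],d[0])
f=lambda u,v,z:at_z(c,(u+.5)/1.5-.5,(v+.5)/1.5-.5,z)
print("outtray right corners",f(199,154,.025),f(186,294,.025), "left",f(0,116,.025))
plan(s["position"],s["tcp_rot"],[((m[0],m[1],.12),down(yaw)),((m[0],m[1],.036),down(yaw))],mx=30)
E
```

```text
[[ 0.5534  0.0539  0.048 ]
 [ 0.5619  0.0068  0.048 ]
 [ 0.4762 -0.0086  0.048 ]
 [ 0.4677  0.039   0.048 ]] [0.51481234 0.02278516 0.048     ]
yaw 0.17525150204501236 reader frame [-0.14219446 -0.00173867  0.048     ]
outtray right corners [0.47124573 0.18712214 0.025     ] [0.34151784 0.19494334 0.025     ] left [0.47103624 0.34584691 0.025     ]
9 rows
rot [[0.05, -0.04, 0.03], [0.05, -0.04, 0.03], [0.05, -0.04, 0.03], [0.05, -0.04, 0.03], [0.05, -0.04, 0.03], [0.05, -0.04, 0.03], [0.0, 0.0, 0.0], [0.0, 0.0, 0.0], [0.0, 0.0, 0.0]]
xyz [[15.9, 1.7, 24.8], [15.9, 1.7, 24.8], [15.9, 1.7, 24.7], [15.9, 1.7, 24.7], [15.9, 1.7, 24.7], [15.9, 1.7, 24.7], [0.0, 0.0, 28.0], [0.0, 0.0, 28.0], [0.0, 0.0, 28.0]]
```

>>> {"op": "send_rows", "data": {
  "rot": [
    [0.1,-0.1,0],
    [0,0,0],
    [0,0,0],
    [0,0,0],
    [0,0,0],
    [0,0,0],
    [0,0,0],
    [0,0,0]
  ],
  "xyz": [
    [15.9,1.7,24.8],
    [15.9,1.7,24.8],
    [15.9,1.7,24.7],
    [15.9,1.7,24.7],
    [15.9,1.7,24.7],
    [13,1,15],
    [0,0,0],
    [0,0,0]
  ],
  "grip": [-1,-1,-1,-1,-1,-1,-1,-1]
}}

```text
time: 20.7
position: [0.5157, 0.013, 0.1242]
tcp_rot: [[0.987, 0.162, 0.003], [0.162, -0.987, -0.005], [0.002, 0.006, -1.0]]
wrist_force: [-0.4, 0.0, 0.1]
opening: 0.997
```

```bash
python3 - <<'E'
from geo import *
s=state()
plan(s["position"],s["tcp_rot"],[((.5145,.0228,.033),down(.17))],mx=25)
E
```

```text
t 20.7 p [0.5157 0.013  0.1242] open 0.997 F [-0.4  0.   0.1]
4 rows
rot [[0.08, -0.03, -0.11], [0.08, -0.03, -0.11], [0.08, -0.03, -0.11], [0.08, -0.03, -0.11]]
xyz [[0.0, -2.6, 22.8], [0.1, -2.6, 22.8], [0.1, -2.5, 22.8], [0.1, -2.5, 22.8]]
```

Lateral error first (10 mm), then down.

>>> {"op": "send_rows", "data": {
  "rot": [
    [0.3,-0.1,-0.4],
    [0,0,0],
    [0,0,0],
    [0,0,0],
    [0,0,0]
  ],
  "xyz": [
    [0.5,-10,0],
    [0,0,0],
    [0,0,15],
    [0,0,15],
    [0,0,0]
  ],
  "grip": [-1,-1,-1,-1,-1]
}}

```text
time: 21.2
position: [0.5149, 0.0229, 0.0979]
tcp_rot: [[0.986, 0.168, 0.006], [0.168, -0.986, -0.001], [0.006, 0.002, -1.0]]
wrist_force: [0.1, -1.1, 0.4]
opening: 0.997
```

```bash
python3 - <<'E'
from geo import *
s=state()
plan(s["position"],s["tcp_rot"],[((.5145,.0228,.033),down(.17))],mx=25)
E
```

```text
t 21.2 p [0.5149 0.0229 0.0979] open 0.997 F [ 0.1 -1.1  0.4]
3 rows
rot [[0.03, -0.12, -0.03], [0.03, -0.12, -0.03], [0.03, -0.12, -0.03]]
xyz [[-0.3, -0.0, 21.6], [-0.2, -0.0, 21.6], [-0.2, -0.0, 21.6]]
```

>>> {"op": "send_rows", "data": {
  "rot": [
    [0,-0.3,0],
    [0,0,0],
    [0,0,0],
    [0,0,0],
    [0,0,0]
  ],
  "xyz": [
    [0,0,16],
    [0,0,18],
    [0,0,18],
    [0,0,10],
    [0,0,0]
  ],
  "grip": [-1,-1,-1,-1,-1]
}}

```text
time: 21.7
position: [0.5177, 0.023, 0.04]
tcp_rot: [[0.986, 0.169, 0.009], [0.169, -0.986, -0.002], [0.008, 0.004, -1.0]]
wrist_force: [-0.3, 0.4, 0.4]
opening: 0.999
```

```bash
python3 - <<'E'
from geo import *
from h import *
from plant import camera
s=state();print(s["tcp_rot"].round(4).tolist())
plan(s["position"],s["tcp_rot"],[((.5145,.0228,.033),down(.17))],mx=25)
crop(camera("side")["pixels"],180,340,100,220,5,"pics/s9.png")
E
```

```text
t 21.7 p [0.5177 0.023  0.04  ] open 0.999 F [-0.3  0.4  0.4]
[[0.9856, 0.1689, 0.0086], [0.169, -0.9856, -0.0023], [0.0081, 0.0037, -1.0]]
1 rows
rot [[0.21, -0.47, -0.01]]
xyz [[-3.2, -0.3, 7.0]]
```

View pics/s9.png

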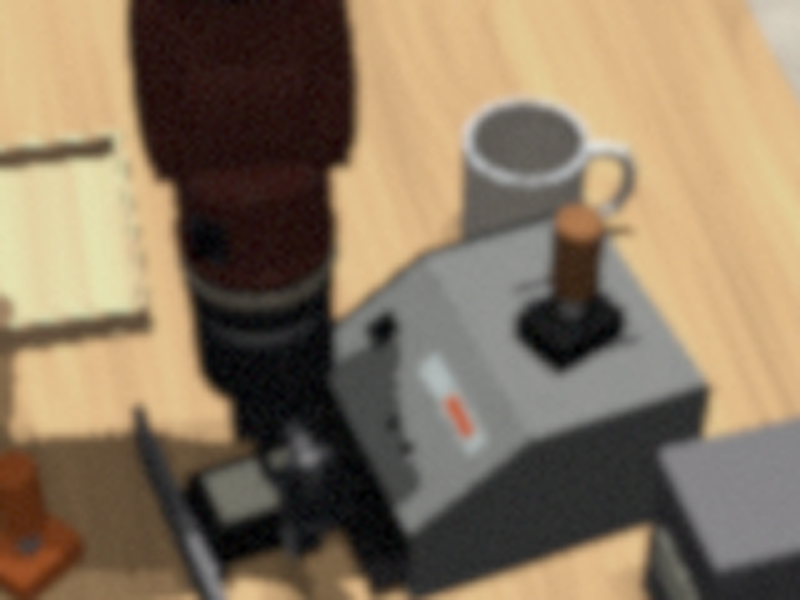

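>>> {"op": "send_rows", "data": {
  "rot": [
    [0.2,-0.5,0],
    [0,0,0],
    [0,0,0],
    [0,0,0]
  ],
  "xyz": [
    [-4,0,7],
    [0,0,1.5],
    [0,0,0],
    [0,0,0]
  ],
  "grip": [-1,-1,-1,-0.6]
}}

```text
time: 22.15
position: [0.5155, 0.0221, 0.034]
tcp_rot: [[0.986, 0.169, 0.003], [0.169, -0.986, -0.001], [0.003, 0.001, -1.0]]
wrist_force: [-0.6, -0.3, -0.8]
opening: 0.855
```

>>> {"op": "send_rows", "data": {
  "rot": [
    [0,0,0],
    [0,0,0],
    [0,0,0],
    [0,0,0],
    [0,0,0],
    [0,0,0]
  ],
  "xyz": [
    [-1,0,3],
    [0,0,0],
    [0,0,0],
    [0,0,0],
    [0,0,0],
    [0,0,0]
  ],
  "grip": [-0.4,0,1,1,1,1],
  "grip_force": 45
}}

```text
time: 22.75
position: [0.5148, 0.022, 0.0312]
tcp_rot: [[0.986, 0.169, 0.004], [0.169, -0.986, -0.0], [0.004, 0.001, -1.0]]
wrist_force: [-0.0, -0.1, -0.1]
opening: 0.577
```

>>> {"op": "send_rows", "data": {
  "rot": [
    [0,0,0],
    [0,0,0],
    [0,0,0],
    [0,0,0],
    [0,0,0],
    [0,0,0],
    [0,0,0]
  ],
  "xyz": [
    [0,0,-8],
    [0,0,-15],
    [0,0,-20],
    [0,0,-25],
    [0,0,-25],
    [0,0,-10],
    [0,0,0]
  ],
  "grip": [1,1,1,1,1,1,1]
}}

```text
time: 23.45
position: [0.513, 0.0221, 0.1392]
tcp_rot: [[0.986, 0.169, 0.001], [0.169, -0.986, -0.0], [0.001, 0.0, -1.0]]
wrist_force: [0.2, -0.1, -2.3]
opening: 0.577
```

```bash
python3 - <<'E'
from geo import *
s=state()
plan(s["position"],s["tcp_rot"],[((.405,.279,.15),down(-.035))],mx=28)
E
```

```text
t 23.45 p [0.513  0.0221 0.1392] open 0.577 F [ 0.2 -0.1 -2.3]
10 rows
rot [[0.0, -0.01, 1.17], [0.0, -0.01, 1.17], [0.0, -0.01, 1.17], [0.0, -0.01, 1.17], [0.0, -0.01, 1.17], [0.0, -0.01, 1.17], [0.0, -0.01, 1.17], [0.0, -0.01, 1.17], [0.0, -0.01, 1.17], [0.0, -0.01, 1.17]]
xyz [[-6.3, -27.1, -1.1], [-6.9, -27.0, -1.1], [-7.4, -26.9, -1.1], [-8.0, -26.7, -1.1], [-8.5, -26.5, -1.1], [-9.0, -26.4, -1.1], [-9.6, -26.2, -1.1], [-10.1, -26.0, -1.1], [-10.6, -25.7, -1.1], [-11.2, -25.5, -1.1]]
```

>>> {"op": "send_rows", "data": {
  "rot": [
    [0,0,1.17],
    [0,0,1.17],
    [0,0,1.17],
    [0,0,1.17],
    [0,0,1.17],
    [0,0,1.17],
    [0,0,1.17],
    [0,0,1.17],
    [0,0,1.17],
    [0,0,1],
    [0,0,0],
    [0,0,0]
  ],
  "xyz": [
    [-6.3,-27.1,-1.1],
    [-6.9,-27,-1.1],
    [-7.4,-26.9,-1.1],
    [-8,-26.7,-1.1],
    [-8.5,-26.5,-1.1],
    [-9,-26.4,-1.1],
    [-9.6,-26.2,-1.1],
    [-10.1,-26,-1.1],
    [-10.6,-25.7,-1.1],
    [-9,-15,0],
    [0,0,0],
    [0,0,0]
  ],
  "grip": [1,1,1,1,1,1,1,1,1,1,1,1]
}}

```text
time: 24.65
position: [0.4021, 0.1494, 0.1512]
tcp_rot: [[0.994, 0.107, -0.024], [0.108, -0.989, 0.103], [-0.013, -0.105, -0.994]]
wrist_force: [-0.1, 0.2, -0.9]
opening: 0.579
```

```bash
python3 - <<'E'
from geo import *
from h import *
from plant import camera
c=camera("wrist");s=state()
cv2.imwrite("pics/w10.png",cv2.resize(c["pixels"],None,fx=1.5,fy=1.5))
plan(s["position"],s["tcp_rot"],[((.405,.279,.10),down(-.035))],mx=28)
for x,y in [(60,80),(60,-80),(-60,-80),(-60,80)]:
    v=np.array([.405,.279,.025])+Ro.from_euler('z',-.035).as_matrix()@[x/1e3,y/1e3,0]; print((proj(c,v)*1.5).round())
E
```

```text
t 24.7 p [0.4021 0.1494 0.1512] open 0.58 F [ 0.4  1.1 -1.5]
5 rows
rot [[-1.2, 0.24, 1.64], [-1.2, 0.24, 1.64], [-1.2, 0.24, 1.64], [-1.2, 0.24, 1.64], [-1.2, 0.24, 1.64]]
xyz [[3.5, -24.5, 12.8], [2.8, -24.8, 12.3], [2.0, -25.2, 11.8], [1.2, -25.5, 11.3], [0.5, -25.7, 10.8]]
[[ 87. 139.]]
[[341. 180.]]
[[324. 354.]]
[[106. 315.]]
```

View pics/w10.png

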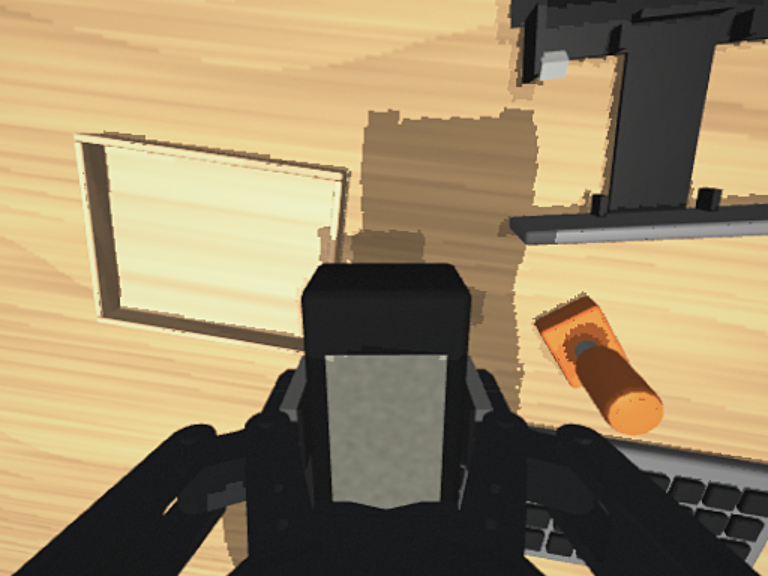

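```bash
python3 - <<'E'
from geo import *
s=state();print(s["qpos"].round(3),s["qd"].round(3))
E
```

```text
t 24.7 p [0.4021 0.1494 0.1512] open 0.58 F [ 0.4  1.1 -1.5]
[ 0.108  0.198 -0.561  0.825  0.105  3.141] [ 0.001  0.011  0.007 -0.     0.001 -0.001]
```

```bash
python3 - <<'E'
from geo import *
s=state()
plan(s["position"],s["tcp_rot"],[((.402,.1494,.16),down(.35))],mx=28)
E
```

```text
t 24.7 p [0.4021 0.1494 0.1512] open 0.58 F [ 0.4  1.1 -1.5]
2 rows
rot [[-3.05, 0.01, -6.92], [-3.05, 0.01, -6.92]]
xyz [[-0.1, -0.5, -4.4], [-0.0, -0.3, -4.4]]
```

>>> {"op": "send_rows", "data": {
  "rot": [
    [0,0,-7],
    [-3,0,-5],
    [-3,0,-2],
    [0,0,0]
  ],
  "xyz": [
    [0,0,-3],
    [0,-0.5,-4],
    [0,0,-2],
    [0,0,0]
  ],
  "grip": [1,1,1,1]
}}

```text
time: 25.1
position: [0.4042, 0.1482, 0.1604]
tcp_rot: [[0.936, 0.352, 0.01], [0.352, -0.936, 0.0], [0.009, 0.003, -1.0]]
wrist_force: [0.8, 0.4, -0.9]
opening: 0.575
```

```bash
python3 - <<'E'
from geo import *
s=state();print(s["qpos"].round(3),s["tcp_rot"].round(3).tolist())
p=s["position"]
y0=np.arctan2(s["tcp_rot"][1,0],s["tcp_rot"][0,0]);print(y0)
m=(y0+np.pi-.035)/2
plan(p,s["tcp_rot"],[((.403,.20,.155),down(m)),((.405,.279,.15),down(np.pi-.035))],mx=28,mr=8)
E
```

```text
t 25.1 p [0.4042 0.1482 0.1604] open 0.575 F [ 0.8  0.4 -0.9]
[ 1.830e-01  1.840e-01 -5.460e-01  8.320e-01 -2.000e-03  2.965e+00] [[0.936, 0.352, 0.01], [0.352, -0.936, 0.0], [0.009, 0.003, -1.0]]
0.35922333013352686
20 rows
rot [[0.05, -0.03, -7.87], [0.05, -0.03, -7.87], [0.05, -0.03, -7.87], [0.05, -0.03, -7.87], [0.05, -0.03, -7.87], [0.05, -0.03, -7.87], [0.05, -0.03, -7.87], [0.05, -0.03, -7.87], [0.05, -0.03, -7.87], [0.05, -0.03, -7.87], [0.0, 0.0, -7.87], [0.0, 0.0, -7.87], [0.0, 0.0, -7.87], [0.0, 0.0, -7.87], [0.0, 0.0, -7.87], [0.0, 0.0, -7.87], [0.0, 0.0, -7.87], [0.0, 0.0, -7.87], [0.0, 0.0, -7.87], [0.0, 0.0, -7.87]]
xyz [[1.7, -4.9, 0.5], [2.4, -4.6, 0.5], [3.0, -4.2, 0.5], [3.5, -3.8, 0.5], [4.0, -3.3, 0.5], [4.4, -2.7, 0.5], [4.7, -2.1, 0.5], [5.0, -1.4, 0.5], [5.1, -0.7, 0.5], [5.2, 0.0, 0.5], [7.8, 1.5, 0.5], [7.5, 2.5, 0.5], [7.1, 3.5, 0.5], [6.5, 4.5, 0.5], [5.9, 5.3, 0.5], [5.1, 6.1, 0.5], [4.2, 6.7, 0.5], [3.2, 7.2, 0.5], [2.2, 7.6, 0.5], [1.2, 7.8, 0.5]]
```

>>> {"op": "send_rows", "data": {
  "rot": [
    [0,0,-7.87],
    [0,0,-7.87],
    [0,0,-7.87],
    [0,0,-7.87],
    [0,0,-7.87],
    [0,0,-7.87],
    [0,0,-7.87],
    [0,0,-7.87],
    [0,0,-7.87],
    [0,0,-7.87],
    [0,0,-7.87],
    [0,0,-7.87],
    [0,0,-7.87],
    [0,0,-7.87],
    [0,0,-7.87],
    [0,0,-7.87],
    [0,0,-7.87],
    [0,0,-7.87],
    [0,0,-7],
    [0,0,0]
  ],
  "xyz": [
    [1.7,-4.9,0.5],
    [2.4,-4.6,0.5],
    [3,-4.2,0.5],
    [3.5,-3.8,0.5],
    [4,-3.3,0.5],
    [4.4,-2.7,0.5],
    [4.7,-2.1,0.5],
    [5,-1.4,0.5],
    [5.1,-0.7,0.5],
    [5.2,0,0.5],
    [7.8,1.5,0.5],
    [7.5,2.5,0.5],
    [7.1,3.5,0.5],
    [6.5,4.5,0.5],
    [5.9,5.3,0.5],
    [5.1,6.1,0.5],
    [4.2,6.7,0.5],
    [3.2,7.2,0.5],
    [2.2,7.6,0.5],
    [0,0,0]
  ],
  "grip": [1,1,1,1,1,1,1,1,1,1,1,1,1,1,1,1,1,1,1,1]
}}

```text
time: 27.1
position: [0.4056, 0.2754, 0.1473]
tcp_rot: [[-0.994, 0.109, -0.005], [0.108, 0.994, 0.024], [0.008, 0.024, -1.0]]
wrist_force: [-0.5, -0.8, -0.6]
opening: 0.578
```

```bash
python3 - <<'E'
from geo import *
s=state();print(s["qpos"].round(3),s["tcp_rot"].round(3).tolist())
plan(s["position"],s["tcp_rot"],[((.405,.279,.11),down(np.pi-.035))],mx=20,mr=6)
E
```

```text
t 27.1 p [0.4056 0.2754 0.1473] open 0.578 F [-0.5 -0.8 -0.6]
[ 0.432  0.305 -0.42   0.841  0.024  0.541] [[-0.994, 0.109, -0.005], [0.108, 0.994, 0.024], [0.008, 0.024, -1.0]]
2 rows
rot [[0.69, -0.19, -2.11], [0.69, -0.19, -2.11]]
xyz [[0.4, 1.3, 18.7], [0.4, 1.5, 18.7]]
```

>>> {"op": "send_rows", "data": {
  "rot": [
    [0.7,-0.2,-2.1],
    [0.7,-0.2,-2.1],
    [0,0,0],
    [0,0,0]
  ],
  "xyz": [
    [0.4,1.5,18],
    [0.4,1.5,18],
    [0,0,10],
    [0,0,0]
  ],
  "grip": [1,1,1,1]
}}

```text
time: 27.5
position: [0.4063, 0.2783, 0.0997]
tcp_rot: [[-0.999, 0.051, -0.001], [0.051, 0.999, 0.001], [0.001, 0.001, -1.0]]
wrist_force: [0.7, -0.9, -1.6]
opening: 0.582
```

```bash
python3 - <<'E'
from geo import *
from h import *
from plant import camera
t=camera("top");w=camera("wrist")
s=state();print(s["tcp_rot"].round(3).tolist())
plan(s["position"],s["tcp_rot"],[((.405,.279,.05),down(np.pi-.035))],mx=20,mr=6)
crop(t["pixels"],90,210,220,310,6,"pics/t11.png");cv2.imwrite("pics/w11.png",cv2.resize(w["pixels"],None,fx=1.5,fy=1.5))
E
```

```text
t 27.6 p [0.407  0.2786 0.101 ] open 0.581 F [-0.1  0.6 -0.7]
[[-0.999, 0.05, 0.001], [0.05, 0.999, 0.002], [-0.001, 0.002, -1.0]]
3 rows
rot [[0.04, 0.02, -0.28], [0.04, 0.02, -0.28], [0.04, 0.02, -0.28]]
xyz [[0.7, 0.1, 17.0], [0.7, 0.1, 17.0], [0.7, 0.1, 17.0]]
```

View pics/w11.png

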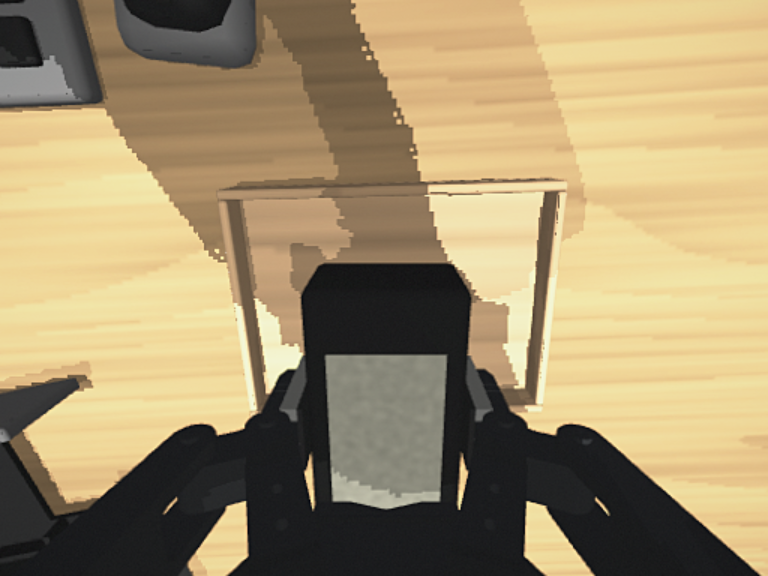

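View pics/t11.png

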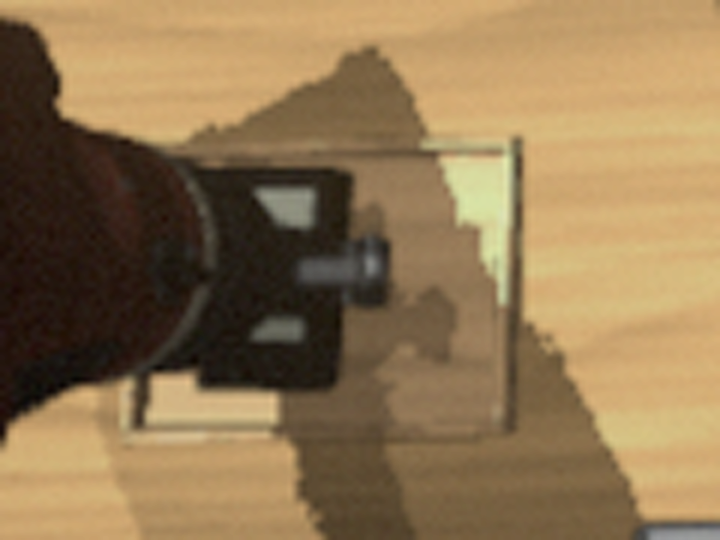

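```bash
python3 - <<'E'
from geo import *
from h import *
from plant import camera
w=camera("wrist")
P=np.array([at_z(w,(u+.5)/1.5-.5,(v+.5)/1.5-.5,.025) for u,v in [(220,193),(567,183),(542,409)]]);print(P.round(4), "centre",(P[0]+P[2])/2)
E
```

```text
[[0.3391 0.2025 0.025 ]
 [0.3429 0.3693 0.025 ]
 [0.4695 0.3664 0.025 ]] centre [0.40431389 0.28447128 0.025     ]
```

>>> {"op": "send_rows", "data": {
  "rot": [
    [0,0,-0.5],
    [0,0,0],
    [0,0,0],
    [0,0,0],
    [0,0,0]
  ],
  "xyz": [
    [1.5,3,10],
    [0.5,0,15],
    [0,0,15],
    [0,0,12],
    [0,0,0]
  ],
  "grip": [1,1,1,1,1]
}}

```text
time: 28.15
position: [0.4076, 0.2836, 0.049]
tcp_rot: [[-0.999, 0.042, 0.007], [0.042, 0.999, 0.006], [-0.007, 0.007, -1.0]]
wrist_force: [0.1, 0.4, -1.7]
opening: 0.579
```

```bash
python3 - <<'E'
from geo import *
s=state()
plan(s["position"],s["tcp_rot"],[((.4045,.282,.025),down(np.pi-.03))],mx=10,mr=6)
E
```

```text
t 28.15 p [0.4076 0.2836 0.049 ] open 0.579 F [ 0.1  0.4 -1.7]
3 rows
rot [[0.12, 0.13, -0.24], [0.12, 0.13, -0.24], [0.12, 0.13, -0.24]]
xyz [[1.1, -0.6, 8.0], [1.1, -0.6, 8.0], [1.0, -0.6, 8.0]]
```

>>> {"op": "send_rows", "data": {
  "rot": [
    [0.3,0.4,-0.5],
    [0,0,0],
    [0,0,0],
    [0,0,0],
    [0,0,0]
  ],
  "xyz": [
    [2,-1,8],
    [0.5,0,8],
    [0,0,5],
    [0,0,2],
    [0,0,0]
  ],
  "grip": [1,1,1,1,1]
}}

```text
time: 28.65
position: [0.4058, 0.2834, 0.0253]
tcp_rot: [[-0.999, 0.033, 0.001], [0.033, 0.999, 0.002], [-0.001, 0.002, -1.0]]
wrist_force: [0.1, -0.4, -1.3]
opening: 0.58
```

>>> {"op": "send_rows", "data": {
  "rot": [
    [0,0,0],
    [0,0,0],
    [0,0,0]
  ],
  "xyz": [
    [0,0,2],
    [0,0,1],
    [0,0,0]
  ],
  "grip": [1,1,1]
}}

```text
time: 28.95
position: [0.4062, 0.2836, 0.0225]
tcp_rot: [[-0.999, 0.033, 0.002], [0.033, 0.999, 0.002], [-0.002, 0.003, -1.0]]
wrist_force: [0.8, 0.2, -1.5]
opening: 0.579
```

>>> {"op": "send_rows", "data": {
  "rot": [
    [0,0,0],
    [0,0,0]
  ],
  "xyz": [
    [0,0,1],
    [0,0,0.5]
  ],
  "grip": [1,1]
}}

```text
time: 29.15
position: [0.4063, 0.2837, 0.0223]
tcp_rot: [[-0.999, 0.033, 0.002], [0.033, 0.999, 0.003], [-0.002, 0.003, -1.0]]
wrist_force: [-1.9, -0.1, 7.0]
opening: 0.577
```

Contact with the floor (7 N). Open part way and rise.

>>> {"op": "send_rows", "data": {
  "rot": [
    [0,0,0],
    [0,0,0],
    [0,0,0],
    [0,0,0],
    [0,0,0],
    [0,0,0],
    [0,0,0],
    [0,0,0],
    [0,0,0],
    [0,0,0]
  ],
  "xyz": [
    [0,0,-0.5],
    [0,0,0],
    [0,0,0],
    [0,0,0],
    [0,0,-8],
    [0,0,-20],
    [0,0,-30],
    [0,0,-40],
    [0,0,-40],
    [0,0,-40]
  ],
  "grip": [0,-0.3,-0.6,-0.7,-0.7,-0.7,-0.7,-0.7,-0.7,-0.7]
}}

```text
time: 30.15
position: [0.4028, 0.2815, 0.205]
tcp_rot: [[-0.999, 0.033, -0.005], [0.033, 0.999, -0.001], [0.005, -0.001, -1.0]]
wrist_force: [1.2, 0.5, -0.2]
opening: 0.851
```

```bash
python3 - <<'E'
from geo import *
from h import *
from plant import camera
s=state();t=camera("top");w=camera("wrist");S=camera("side")
cv2.imwrite("pics/w12.png",cv2.resize(w["pixels"],None,fx=1.5,fy=1.5))
crop(S["pixels"],150,350,80,350,2.2,"pics/s12.png")
crop(t["pixels"],100,400,100,300,2.6,"pics/t12.png")
state()
E
```

```text
t 30.15 p [0.4028 0.2815 0.205 ] open 0.851 F [ 1.2  0.5 -0.2]
t 30.3 p [0.4048 0.2826 0.206 ] open 0.85 F [ 0.  -0.8 -0.3]
```

View pics/w12.png

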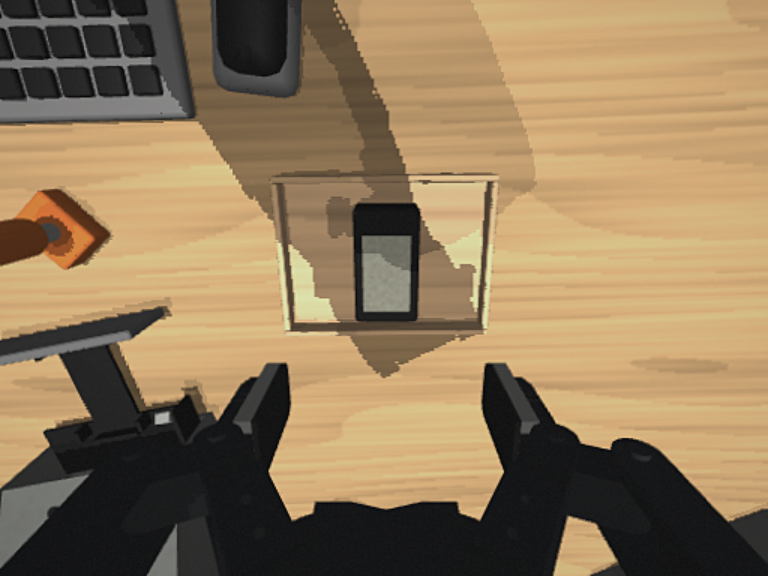

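View pics/s12.png

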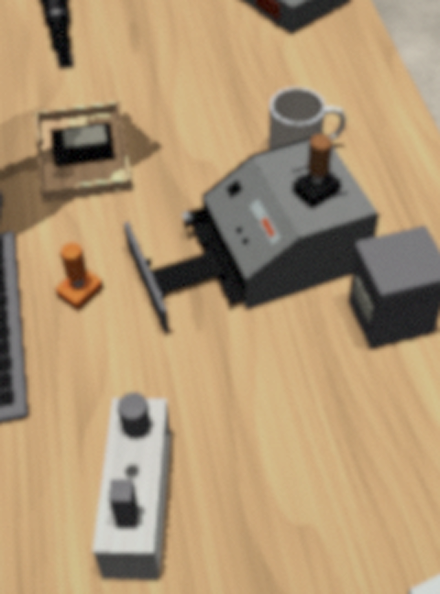

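View pics/t12.png

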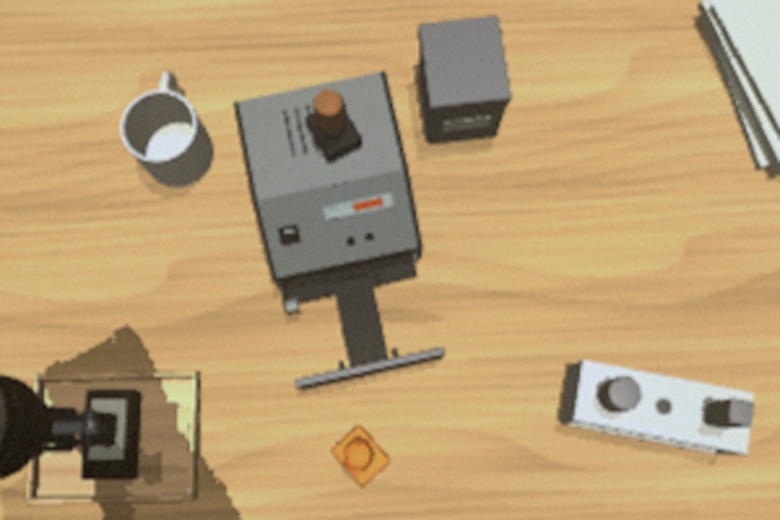

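```bash
python3 - <<'E'
from h import *
from plant import camera
out=[]
for n,(x0,x1,y0,y1) in {"top":(360,400,240,285),"side":(185,235,250,345)}.items():
    a=cv2.imread(f"pics/{n}0.png")[y0:y1,x0:x1];b=camera(n)["pixels"][y0:y1,x0:x1]
    g=lambda i:cv2.GaussianBlur(cv2.cvtColor(i,cv2.COLOR_BGR2GRAY),(0,0),1).astype(np.float32)
    print(n,"mean|d|",np.abs(g(a)-g(b)).mean(),"max",np.abs(g(a)-g(b)).max())
    o=np.hstack([a,b]);cv2.imwrite(f"pics/cmp_{n}.png",np.clip(cv2.resize(o,None,fx=6,fy=6,interpolation=cv2.INTER_CUBIC)*1.3,0,255).astype(np.uint8))
E
```

```text
top mean|d| 5.778333 max 31.0
side mean|d| 4.042105 max 46.0
```

View pics/cmp_side.png

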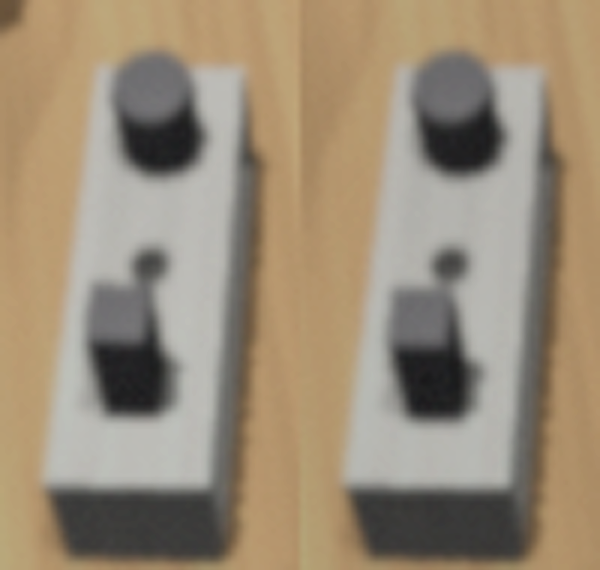

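View pics/cmp_top.png

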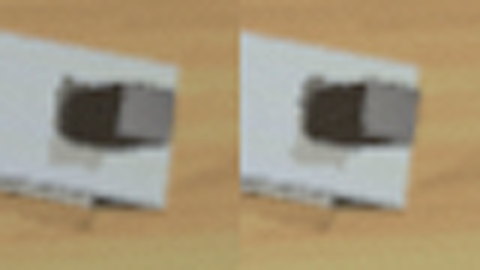

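```bash
python3 - <<'E'
from plant import env
print(env.sign_off())
E
```

```text
the job is handed in; nothing more can be done
None
```

I completed every step and handed the job in at about 30 s of simulated time. The hand-in returned no verdict, so I'm relying on my own last checks.

**What I did:**
- Stood the black-footed stamp on the reader's flat top.
- Pushed the pin through the hole to a depth of about 33 mm, and the tray sprang out.
- Stood the pin back in its own socket.
- Laid the cartridge label up on the out tray floor. It touched down slowly, with about 7 N of contact force.

**Last checks (wrist, side and top pictures):**
- The stamp is upright on the reader and the tray is fully out.
- The pin is upright and looks seated, about 1 mm from where it started.
- The cartridge is flat and roughly centred in the out tray.
- The driver, mug, card box and orange stamp look untouched.
- The gripper is about 0.2 m up and touches nothing.

**What went wrong on the way:**
- Several moves stopped short of or past their target by up to about 20 mm. One left the pin about 7 mm off the hole's axis, which I corrected before inserting it.
- The last joint hit its range limit while carrying the cartridge, tilting it about 6°. I levelled it and turned the tool half round before placing.

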